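# Hang the washed wire basket up to drain over a drip dish

## Task

Put the white drip dish squarely on the pile of boards under the twin hooks of the drying stand, its blue grip towards the stand's open front, then hang the wire basket by its handle on both hooks so that it hangs free and level over the dish. Set both down gently, without dropping them, let go, and leave the bottle, the dropper bottle and the timer standing where they are.

Things in the scene. Friction and masses are not known exactly. Their poses are not given: they have to be found in the camera images.
- stand: White drying stand, fixed, 190 mm wide. Origin on the worktop, plumb below the seat of its twin hooks; z up, x from its open front to its back panel (panel's front face at x = +92 mm), y sideways.
- hook_seat (a point): Middle of the hooks' seat, 225 mm above the worktop; axes as the stand. Two 10 mm steel prongs at y = +-18 mm slope down from the panel (top 259 mm high at x = +62 mm) to a flat seat from x = +20 to -4 mm, then turn up to tips at x = -27 mm whose top is 16 mm above the seat.
- roof_edge (a point): Middle of the front lower edge of the stand's roof shelf, 327 mm above the worktop and 10 mm behind (+x of) the hooks' seat; the roof is 170 mm wide, its rim's top is 35 mm higher. An upright gripper does not fit above the hooks: lean it 30 to 50 degrees back towards the open front. Axes as the stand.
- pile_place (a point): Point on the worktop under the middle of the pile of flat grey and white boards (fixed, 146 mm along x, 130 mm along y, square with the stand, plumb below the hooks). The top of the pile is somewhere between 8 and 32 mm above the worktop; it is not reported: see it or feel it.
- dish: White loose drip dish, about 0.18 kg, 130 mm (x) by 120 mm (y), outer walls 18 mm high and 4 mm thick; origin at the middle of its underside, z up. An upright blue grip stands outside the middle of its -x wall.
- dish_center (a point): Middle of the dish, 9 mm above its underside, same axes as the dish.
- dish_grip (a point): Grasp point in the dish's blue grip: 76 mm to -x of the dish's middle and 46 mm above its underside. The grip is a block 22 mm (x) by 16 mm (y) by 66 mm high from the underside; take it across its 16 mm (y) width. Axes as the dish.
- basket: Loose steel wire basket, about 0.25 kg, 80 mm (x) by 100 mm (y) by 60 mm high; origin at the middle of its underside, z up. A stiff wire handle rises from the two y sides to a straight 8 mm bar along y, 72 mm long, 120 mm above the underside; on the bar's middle stands a green grip stem. Its weight lies under the bar.
- basket_stem (a point): Grasp point in the green stem, 35 mm above the axis of the handle bar (155 mm above the basket's underside). The stem is 24 mm (x) by 16 mm (y) and reaches from the bar to 56 mm above the bar's axis; take it across its 16 mm (y) width. Axes as the basket.
- basket_bar (a point): Middle of the axis of the basket's handle bar (8 mm thick, along y), 120 mm above the underside; the space below it down to the basket's rim is 56 mm high. Hung, this point is 229 mm above the worktop. Axes as the basket.
- brown_bottle: Brown bottle with a blue cap, 47 mm across, 98 mm high, loose bystander; origin under its middle.
- white_dropper: Small dropper bottle with a white cap, 25 mm across, 66 mm high, loose bystander; origin under its middle.
- timer: White bench timer, 62 x 66 x 18 mm, loose bystander; origin under its middle.
Things that resemble listed ones, but are neither listed nor needed, are in the scene too. What is meant by the basket is not purple, and is the larger of those in its own colour.

How it is judged:
On the way, in this order (a step that is already met when the one before it is completed fails the run):
1. the dish rests on the pile under the hooks, let go (x of dish_center in the frame of stand between -0.022 and 0.022 m and y of dish_center in the frame of stand between -0.022 and 0.022 m and x of dish_grip in the frame of stand below -0.04 m and angle between dish_center's own z axis and vertical below 0.06 rad and height (world z) of dish_center below 0.055 m and angle between the x axis of dish_center and the x axis of stand, either way round below 0.2 rad and linear speed of dish below 0.02 m/s and contact force between the fingers and dish below 0.05 N), for 0.2 s.
2. the basket hangs by its handle bar on the hooks (x of basket_bar in the frame of stand between -0.02 and 0.035 m and y of basket_bar in the frame of stand between -0.025 and 0.025 m and z of basket_bar in the frame of stand between 0.219 and 0.248 m and angle between basket_bar's own z axis and vertical below 0.22 rad and angle between the y axis of basket_bar and the y axis of stand, either way round below 0.3 rad and contact force between basket and stand above 0.6 N and linear speed of basket below 0.03 m/s and contact force between the fingers and basket below 0.05 N), for 0.2 s.
At the end, for the whole second after the job is handed in: Dish flat on the pile, centred under the hooks within 22 mm each way, square within 0.2 rad, grip to the front; basket bar in the seat of both prongs (-20 to +35 mm along, 25 mm sideways, 219-248 mm high), level within 0.22 rad, in line within 0.3 rad; both released, at rest (all of step 1 and all of step 2); the robot touches nothing.
It fails at once if the dish or the basket is dropped: it moves faster than 0.7 m/s while not held ((linear speed of dish above 0.7 m/s and contact force between the fingers and dish below 0.02 N) or (linear speed of basket above 0.7 m/s and contact force between the fingers and basket below 0.02 N)).
It fails at once if a bystander is shifted by more than 40 mm or tipped over (distance of any of brown_bottle, white_dropper, timer from where it was at the start of the episode above 0.04 m or angle between any of brown_bottle, white_dropper, timer's own z axis and vertical above 0.5 rad).
It also fails if it takes over 69 s, if anything falls off the work surface, if the arm or the gripper's body presses on something with over 40 N, if the wrist force passes 120 N, or if a joint passes its speed limit or range.

## Robot

A 6-joint arm with a two-finger parallel gripper is mounted at the origin on a cart in front of the work surface, level with it; the furniture and walls round the work are solid. World frame = base frame: x ahead of the robot, y to its left, z up, the work surface at z = 0. Lengths are in m, angles in rad, forces in N, time in s.
With the tool pointing down it reaches from about 0.425 to 0.95 m from the base axis. Payload 3.5 kg.
Tool frame: the origin (TCP) lies at the very end of the fingers, on their centre line; the grasp point (between the pads) lies behind it (ctrl.grasp_offset is the z of the grasp point in the tool frame, in m); z points along the fingers, x is the direction in which the jaws open and shut, and the axes are right-handed (so a half turn about z gives the same grasp; the last joint's range is limited). The gripper opens to 85 mm and grips with 20 to 120 N. Pads are 22 mm wide; open, the fingers measure 114 mm over their backs; the gripper's body (76 mm by 85 mm) begins 54 mm behind the grasp point. The pads swing forward as they close: fully open they stand 13 mm farther back than shut.
Start: joints at [-1.317, 0.286, 1.577, -0, 1.279, -0.15], TCP at [0.265, -0.621, 0.231] pointing down, gripper open.
Joint ranges: [-2.77, 2.77], [-0.9, 2.22], [0.21, 2.48], [-1.53, 4.67], [0.24, 2.81], [-2.84, 2.84]. Speed limits (rad/s): [2.79, 2.79, 3.14, 3.14, 3.14, 3.14].

## Interface

Orientations are given as a unit quaternion [x, y, z, w].
In Python, from plant import ctrl gives the robot as it stands.
- The arm moves only by the shell command python3 -m jog 'ROWS' [FORCE]. ROWS is JSON, a list of rows, each an object with "grip": the closure, from 0 (fully open) to 1 (shut); "xyz": the shift along the tool's x, y, z in m, a list of three; "dr": the turn, a rotation vector about the tool's x, y, z in rad, a list of three. A call has 1 to 12 rows; each row is the pose to reach, as a shift and turn from the pose commanded when the call began, along the tool's axes at that moment; what a row does not reach only later rows make up. A row lasts 1/12 s, in which the tool goes at most 41.7 mm and 7.16 degrees, less where a joint would pass 70% of its speed; a pose out of reach is approached as far as the arm can. A call with a gripper value outside its range is refused whole. The fingers move at their own pace and stop on an object; FORCE is the grip in N (left out, the last holds). Time passes only in rows, so rows that repeat a pose let the fingers close. It gives the time, the measured TCP pose, the force and the opening at its end, in the units of the state.
- ctrl.get_state(): the state, without advancing time (a new reading comes with each control period).
- ctrl.read_camera(name): name is "side" or "top" or "wrist"; returns the picture (384x512x3 uint8, red, green, blue); there is no depth.
- ctrl.get_calibration(name): a dict with "mtx" (3x3 intrinsics, pixels), "R" (3x3) and "t" (3): a world point X has camera coordinates R X + t; the wrist camera has in their place "hand_eye" (4x4, takes a point from camera to tool coordinates, whose origin is the TCP and whose axes are the tool frame's). Camera axes: x right, y down, z forward; pixel columns grow to the right and rows downward; lengths in m; the calibration is good to about 2 mm. A picture is of the moment at which its call begins: read the wrist's pose just before it. get_calibration takes no time and is no camera call.
- ctrl.sign_off(): hands the job in, once; it reports no verdict.
The state is a dict: "time": time; "qpos": joint angles; "dq": joint speeds; "joint_efforts": joint torques, N m; "eef_pos": TCP position; "tcp_rot": TCP orientation; "contact_force": force on the tool from outside, world axes, zero at the start; "wrist_torque": the same for the moment, N m; "opening": opening from 0.0 (shut) to 1.0 (fully open).
Only numpy, scipy, OpenCV 4.12 (cv2) and the standard library are available. Lean on these libraries where they do the work, as an engineer would, in place of code of your own. Each camera call takes 0.05 s, during which the arm holds its last target.

## Working session

There is one attempt and no reset: what is moved stays moved. The work goes in short steps, Python scripts to look and compute and a shell command to move; the robot and the scene stay as the last step left them, time stands still between calls to the robot, and variables do not carry over. Pictures are saved under pics/ and viewed, and the job is handed in when it is done.

```bash
mkdir -p pics; ls
python3 - <<'E'
from plant import ctrl
import cv2
s=ctrl.get_state(); print(s, ctrl.grasp_offset)
for n in ["side","top","wrist"]:
    im=ctrl.read_camera(n); cv2.imwrite(f"pics/{n}0.png",im[:,:,::-1]); print(n,ctrl.get_calibration(n))
E
```

```text
pics
{'time': 0.0, 'qpos': array([-1.31701328e+00,  2.87201210e-01,  1.57818055e+00,  4.30770624e-05,
        1.27860547e+00, -1.50008306e-01]), 'dq': array([-0.00240591,  0.00016045,  0.00161474,  0.00032143, -0.0004586 ,
       -0.00073135]), 'joint_efforts': array([-1.59796687e-04, -4.05984449e+01, -2.92623067e+01, -1.77728843e-04,
        5.91257049e-03,  2.75559309e-07]), 'eef_pos': array([ 0.26507701, -0.62005684,  0.22992156]), 'tcp_rot': array([ 8.34534045e-01, -5.50955074e-01, -8.75578210e-04, -8.16879921e-04]), 'contact_force': array([ 0.27688905,  0.83646967, -0.02346911]), 'wrist_torque': array([0.01919741, 0.00448639, 0.01300056]), 'opening': 1.0004734577259928} -0.0187
side {'mtx': array([[494.43296014,   0.        , 268.21052577],
       [  0.        , 494.43296014, 190.92268535],
       [  0.        ,   0.        ,   1.        ]]), 'R': array([[ 0.99923599,  0.03900658, -0.00243331],
       [ 0.0161807 , -0.46957044, -0.88274673],
       [-0.03557554,  0.88203293, -0.46984284]]), 't': array([-0.5534532 ,  0.08248336,  1.90270897])}
top {'mtx': array([[381.48606434,   
[... 157 characters left out ...]
-0.99995978,  0.00666154],
       [-0.98185441,  0.00463334, -0.18957965],
       [ 0.18954116, -0.00767909, -0.98184275]]), 't': array([-0.16814177,  0.55471375,  1.60369046])}
wrist {'mtx': array([[295.98602921,   0.        , 247.96142971],
       [  0.        , 295.98602921, 191.0456546 ],
       [  0.        ,   0.        ,   1.        ]]), 'hand_eye': array([[ 9.99999861e-01,  7.21372193e-05, -5.22470260e-04,
        -6.02015950e-04],
       [ 7.80363888e-05,  9.59463448e-01,  2.81833081e-01,
        -7.14168669e-02],
       [ 5.21621772e-04, -2.81833082e-01,  9.59463309e-01,
        -1.43614295e-01],
       [ 0.00000000e+00,  0.00000000e+00,  0.00000000e+00,
         1.00000000e+00]])}
```

View pics/side0.png

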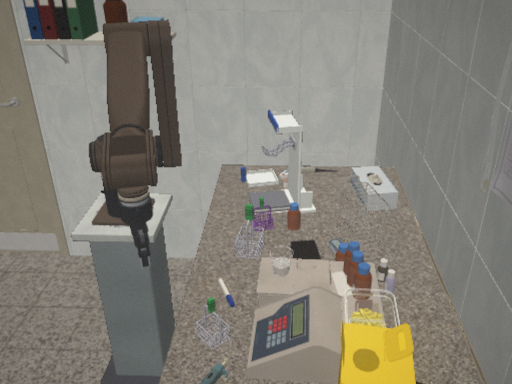

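View pics/top0.png

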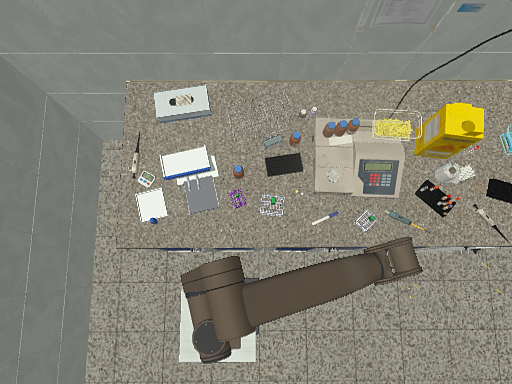

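View pics/wrist0.png

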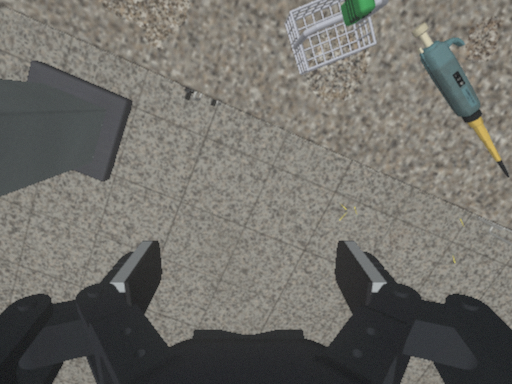

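The overview shows the stand at about (188,165) in the top view, the pile in front of it, the dish at (151,205), silver baskets at (271,204) and (367,220), and a purple one at (238,198). I'll enlarge these.

```bash
cat > h.py <<'E'
import numpy as np, cv2
from plant import ctrl
from scipy.spatial.transform import Rotation as Rn
def ray(n,uv,st=None):
    c=ctrl.get_calibration(n); K=c["mtx"]
    d=np.linalg.inv(K)@np.array([uv[0],uv[1],1.])
    if n=="wrist":
        T=np.eye(4);T[:3,:3]=Rn.from_quat(st["tcp_rot"]).as_matrix();T[:3,3]=st["eef_pos"]
        T=T@np.array(c["hand_eye"]); return T[:3,3],T[:3,:3]@d
    R=np.array(c["R"]);t=np.array(c["t"])
    return -R.T@t,R.T@d
def atz(n,uv,z,st=None):
    o,d=ray(n,uv,st); return o+d*(z-o[2])/d[2]
def tri(*rays):
    A=np.zeros((3,3));b=np.zeros(3)
    for o,d in rays:
        d=d/np.linalg.norm(d);P=np.eye(3)-np.outer(d,d);A+=P;b+=P@o
    x=np.linalg.solve(A,b); return x
def proj(n,X,st=None):
    c=ctrl.get_calibration(n);K=c["mtx"]
    if n=="wrist":
        T=np.eye(4);T[:3,:3]=Rn.from_quat(st["tcp_rot"]).as_matrix();T[:3,3]=st["eef_pos"]
        T=np.linalg.inv(T@np.array(c["hand_eye"]));p=T[:3,:3]@X+T[:3,3]
    else: p=np.array(c["R"])@X+np.array(c["t"])
    p=K@p; return p[:2]/p[2]
def crop(src,x0,y0,w,h,s,out):
    im=cv2.imread(src)[y0:y0+h,x0:x0+w]
    im=cv2.resize(im,None,fx=s,fy=s,interpolation=cv2.INTER_CUBIC)
    for k in range(0,w,10): cv2.line(im,(k*s,0),(k*s,8 if k%50 else 16),(0,255,255),1)
    for k in range(0,h,10): cv2.line(im,(0,k*s),(8 if k%50 else 16,k*s),(0,255,255),1)
    cv2.imwrite(out,im)
E
python3 - <<'E'
from h import *
crop("pics/top0.png",125,135,170,105,4,"pics/c1.png")
crop("pics/side0.png",225,100,110,165,4,"pics/c2.png")
crop("pics/top0.png",250,180,140,60,4,"pics/c3.png")
E
```

```text
(no output)
```

View pics/c1.png

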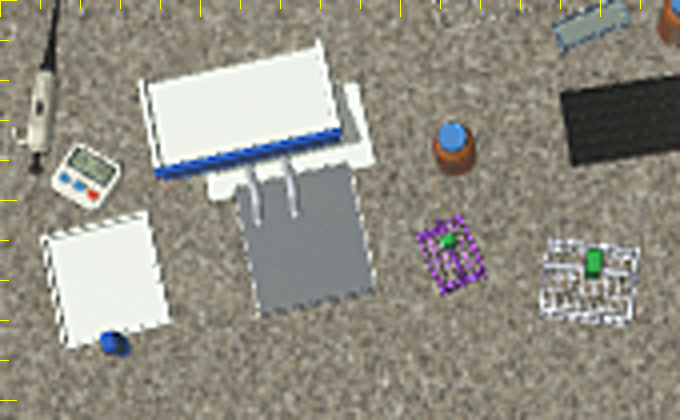

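View pics/c2.png

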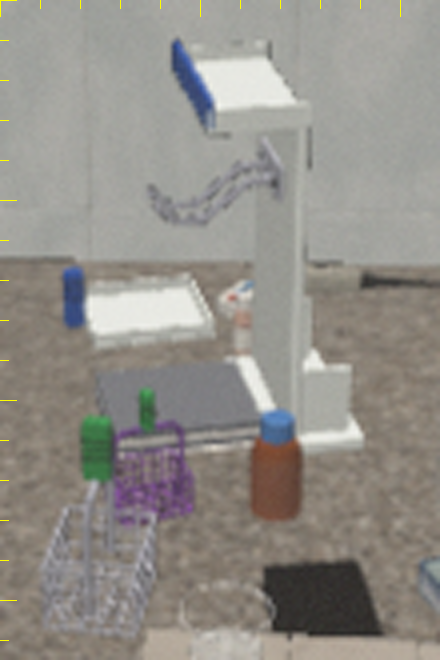

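View pics/c3.png

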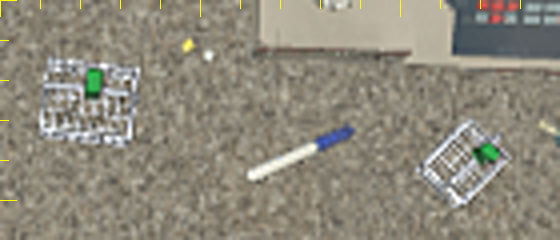

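Run:
```python
from h import *
np.set_printoptions(precision=4,suppress=True)
f=lambda p:(125+p[0]/4-.4,135+p[1]/4-.4)
def cor(name,ps,z):
    X=np.array([atz("top",f(p),z) for p in ps]); print(name,X[:,:2].tolist()and X[:,:2].round(4).tolist(),"mean",X.mean(0)[:2])
    return X
def ang(a,b): return np.arctan2(b[1]-a[1],b[0]-a[0])
for z in (.01,.02,.03):
    P=cor("pile",[(258,315),(376,290),(350,163),(236,185)],z)
    print(" yaw from front edge",ang(P[1],P[0])-np.pi/2,"sizes",[np.linalg.norm(P[i]-P[(i+1)%4]) for i in range(4)])
r=cor("roof",[(155,178),(341,138)],.327); print(ang(r[1],r[0])-np.pi/2,np.linalg.norm(r[1]-r[0]))
d=cor("dish",[(67,347),(170,322),(147,213),(43,236)],.018); print([np.linalg.norm(d[i]-d[(i+1)%4]) for i in range(4)],ang(d[1],d[0])-np.pi/2,ang(d[1],d[2]),ang(d[0],d[3]))
g=lambda p:(225+p[0]/4-.4,100+p[1]/4-.4)
print("grip top",atz("top",f((116,345)),.066), tri(ray("top",f((116,345))),ray("side",g((73,270)))))
print("stem top",atz("top",f((594,262)),.176), tri(ray("top",f((594,262))),ray("side",g((97,420)))))
b=cor("baskrim",[(541,320),(631,326),(640,248),(551,236)],.03);print([np.linalg.norm(b[i]-b[(i+1)%4]) for i in range(4)],ang(b[1],b[0])-np.pi/2,ang(b[1],b[2]),ang(b[0],b[3]))
print("bottle",atz("top",f((453,137)),.098),"purple",atz("top",f((448,238)),.13),atz("top",f((450,265)),.03),"timer",atz("top",f((85,178)),.018))
print("prong tips",tri(ray("top",f((259,225))),ray("side",g((150,187)))),atz("top",f((259,225)),.24),atz("top",f((294,215)),.24))
```

```text
pile [[0.4692, 0.1305], [0.4965, 0.0009], [0.6409, 0.032], [0.6162, 0.1592]] mean [0.5557 0.0807]
 yaw from front edge 0.2069453316773575 sizes [np.float64(0.13242032667791323), np.float64(0.1477719835813346), np.float64(0.12957507981604283), np.float64(0.14968851397025043)]
pile [[0.4679, 0.1288], [0.4949, -0.0], [0.6385, 0.0309], [0.6139, 0.1573]] mean [0.5538 0.0792]
 yaw from front edge 0.2069453316773575 sizes [np.float64(0.1316277960470071), np.float64(0.1468875738663305), np.float64(0.12879957787965132), np.float64(0.14879263389358513)]
pile [[0.4665, 0.127], [0.4934, -0.001], [0.6361, 0.0297], [0.6116, 0.1554]] mean [0.5519 0.0778]
 yaw from front edge 0.2069453316773573 sizes [np.float64(0.130835265416101), np.float64(0.14600316415132633), np.float64(0.12802407594325982), np.float64(0.14789675381691983)]
roof [[0.5516, 0.1726], [0.5883, 0.0045]] mean [0.5699 0.0886]
0.2150212899952233 0.17208365937193068
dish [[0.434, 0.3364], [0.4609, 0.2252], [0.5829, 0.2554], [0.5575, 0.3692]] mean [0.5088 0.2966]
[np.float64(0.11439820510118094), np.float64(0.12572030469017034), np.float64(0.11663612580370672), np.float64(0.12778101829422048)] 0.23743097765567 0.2428631671360566 0.2601530064037384
grip top [0.4302 0.2703 0.066 ] [0.4329 0.2696 0.0713]
stem top [ 0.4982 -0.2326  0.176 ] [ 0.4995 -0.2324  0.1758]
baskrim [[0.4594, -0.1811], [0.4524, -0.2791], [0.5386, -0.2906], [0.5525, -0.1928]] mean [ 0.5007 -0.2359]
[np.float64(0.09824491417337464), np.float64(0.08705068781656448), np.float64(0.09878042874186128), np.float64(0.09383470674105869)] -0.07216330810651272 -0.13239511405238105 -0.12483001796218723
bottle [ 0.6478 -0.0875  0.098 ] purple [ 0.532  -0.0842  0.13  ] [ 0.5207 -0.0817  0.03  ] timer [0.6231 0.3261 0.018 ]
prong tips [0.5262 0.0921 0.2426] [0.5248 0.0922 0.24  ] [0.5345 0.0588 0.24  ]
```

```bash
cat >> h.py <<'E'
def Rt(th,a=0):
    f=np.array([np.cos(th),np.sin(th),0]);l=np.array([-np.sin(th),np.cos(th),0]);u=np.array([0,0,1.])
    return np.stack([l,np.sin(a)*u+np.cos(a)*f,np.sin(a)*f-np.cos(a)*u],1)
def rel(p,th,a=0,grasp=False,base=None):
    """shift/turn to reach TCP p (or grasp point p)"""
    s=ctrl.get_state() if base is None else base
    R0=Rn.from_quat(s["tcp_rot"]).as_matrix(); R1=Rt(th,a); p=np.array(p,float)
    if grasp: p=p-R1[:,2]*ctrl.grasp_offset
    d=R0.T@(p-s["eef_pos"]); r=Rn.from_matrix(R0.T@R1).as_rotvec()
    print("xyz",d.round(4),"dr",r.round(3),"rows",np.linalg.norm(d)/.0417,np.linalg.norm(r)/.125)
    return p
E
python3 - <<'E'
from h import *
rel((.46,-.25,.33),-.1)
E
```

```text
xyz [-0.264  -0.3247 -0.0992] dr [-0.003  0.    -2.638] rows 10.314462316880599 21.102585369166306
```

```bash
python3 -m jog '[{"grip":0,"xyz":[0,0,-0.1],"dr":[0,0,-0.3]},{"grip":0,"xyz":[0,0,-0.1],"dr":[0,0,-0.3]},{"grip":0,"xyz":[-0.264,-0.325,-0.1],"dr":[0,0,-1.4]},{"grip":0,"xyz":[-0.264,-0.325,-0.1],"dr":[0,0,-1.4]},{"grip":0,"xyz":[-0.264,-0.325,-0.1],"dr":[0,0,-1.4]},{"grip":0,"xyz":[-0.264,-0.325,-0.1],"dr":[0,0,-1.4]},{"grip":0,"xyz":[-0.264,-0.325,-0.1],"dr":[0,0,-1.4]},{"grip":0,"xyz":[-0.264,-0.325,-0.1],"dr":[0,0,-1.4]},{"grip":0,"xyz":[-0.264,-0.325,-0.1],"dr":[0,0,-1.4]},{"grip":0,"xyz":[-0.264,-0.325,-0.1],"dr":[0,0,-1.4]},{"grip":0,"xyz":[-0.264,-0.325,-0.1],"dr":[0,0,-1.4]},{"grip":0,"xyz":[-0.264,-0.325,-0.1],"dr":[0,0,-1.4]}]'
python3 - <<'E'
from h import *
rel((.46,-.25,.33),-.1)
rel((.42,.24,.30),.25)
E
```

```text
time: 1.15
eef_pos: [0.4596, -0.2503, 0.3311]
tcp_rot: [0.993, 0.118, -0.0, -0.0]
contact_force: [0.5, 0.4, 0.6]
opening: 1.0
xyz [ 0.0004 -0.0002  0.0011] dr [-0.    -0.    -1.233] rows 0.02852013435890138 9.867151117426717
xyz [ 0.0768 -0.4858  0.0312] dr [-0.    -0.    -1.583] rows 11.818777824757412 12.667151103047278
```

```bash
python3 - <<'E'
from h import *
import json
s=ctrl.get_state(); im=ctrl.read_camera("wrist"); cv2.imwrite("pics/w1.png",im[:,:,::-1])
json.dump({k:list(s[k]) for k in("eef_pos","tcp_rot")},open("w1.json","w"))
E
python3 -m jog '[{"grip":0,"xyz":[0.077,-0.486,0.0],"dr":[0,0,-1.583]},{"grip":0,"xyz":[0.077,-0.486,0.0],"dr":[0,0,-1.583]},{"grip":0,"xyz":[0.077,-0.486,0.0],"dr":[0,0,-1.583]},{"grip":0,"xyz":[0.077,-0.486,0.0],"dr":[0,0,-1.583]},{"grip":0,"xyz":[0.077,-0.486,0.0],"dr":[0,0,-1.583]},{"grip":0,"xyz":[0.077,-0.486,0.0],"dr":[0,0,-1.583]},{"grip":0,"xyz":[0.077,-0.486,0.0],"dr":[0,0,-1.583]},{"grip":0,"xyz":[0.077,-0.486,0.0],"dr":[0,0,-1.583]},{"grip":0,"xyz":[0.077,-0.486,0.0],"dr":[0,0,-1.583]},{"grip":0,"xyz":[0.077,-0.486,0.03],"dr":[0,0,-1.583]},{"grip":0,"xyz":[0.077,-0.486,0.03],"dr":[0,0,-1.583]},{"grip":0,"xyz":[0.077,-0.486,0.03],"dr":[0,0,-1.583]}]'
python3 - <<'E'
from h import *
import json
s=ctrl.get_state(); im=ctrl.read_camera("wrist"); cv2.imwrite("pics/w2.png",im[:,:,::-1])
json.dump({k:list(s[k]) for k in("eef_pos","tcp_rot")},open("w2.json","w"))
E
```

```text
time: 2.2
eef_pos: [0.4211, 0.2405, 0.3008]
tcp_rot: [0.645, 0.764, 0.0, 0.0]
contact_force: [2.1, -0.5, -0.1]
opening: 1.003
```

View pics/w1.png

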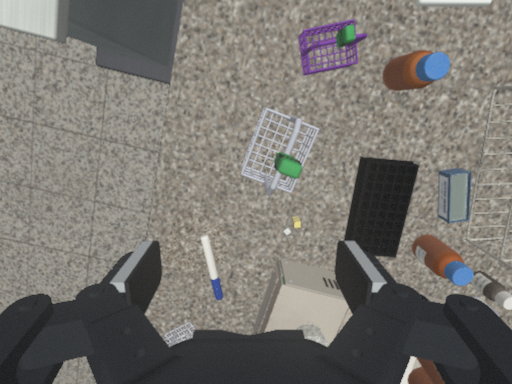

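View pics/w2.png

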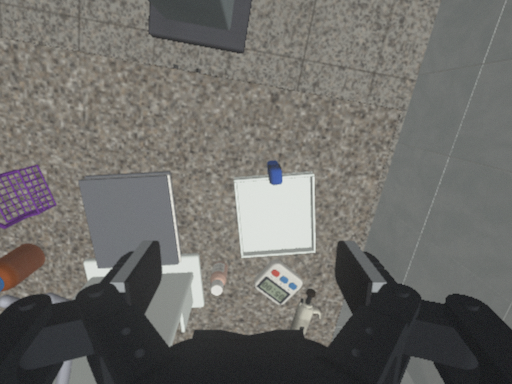

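Run:
```python
from h import *
crop("pics/w2.png",225,150,105,120,6,"pics/c4.png")
crop("pics/w2.png",75,160,130,160,4,"pics/c5.png")
crop("pics/w1.png",230,100,100,100,6,"pics/c6.png")
```

```text
(no output)
```

View pics/c4.png

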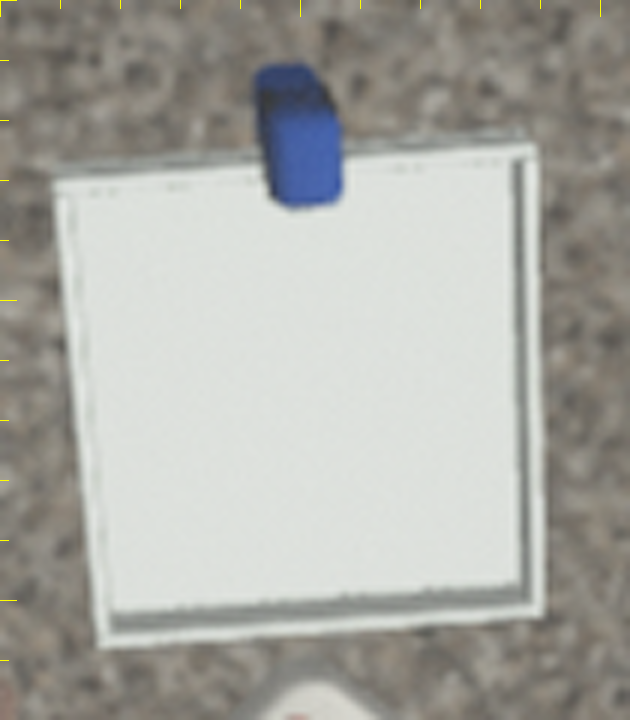

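View pics/c5.png

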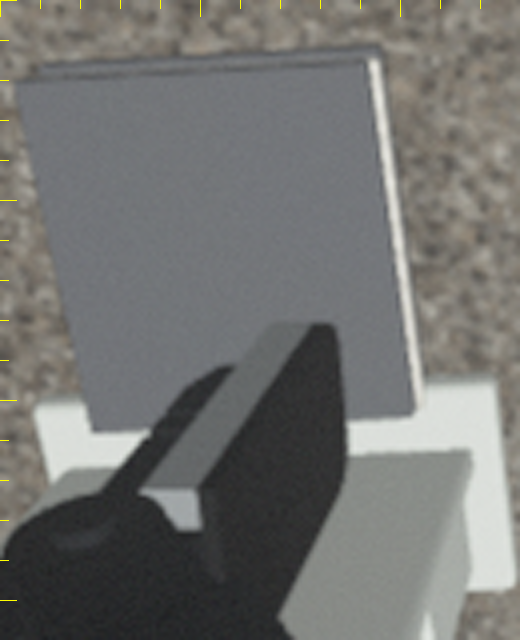

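View pics/c6.png

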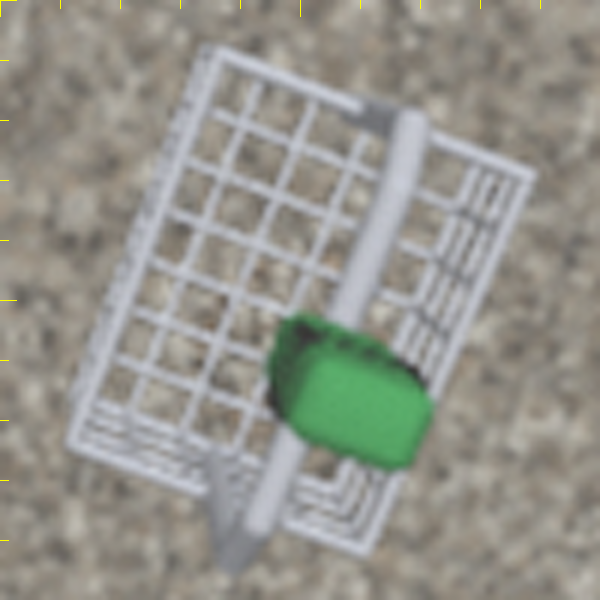

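Run:
```python
from h import *
import json
w1=json.load(open("w1.json"));w2=json.load(open("w2.json"))
ang=lambda a,b: np.arctan2(b[1]-a[1],b[0]-a[0])
def c(ps,o,s,z,st): return np.array([atz("wrist",(o[0]+p[0]/s-.4,o[1]+p[1]/s-.4),z,st) for p in ps])
def rep(n,X):
    print(n,X.mean(0).round(4),"edges",[round(np.linalg.norm(X[i]-X[(i+1)%4]),4) for i in range(4)],"ang",[round(ang(X[i],X[(i+1)%4]),3) for i in range(4)])
rep("dish",c([(57,180),(535,145),(545,615),(100,645)],(225,150),6,.018,w2))
print("grip",c([(307,160)],(225,150),6,.066,w2))
for z in(.01,.02,.03): rep("pile%g"%z,c([(18,80),(372,60),(415,412),(92,432)],(75,160),4,z,w2))
rep("bask",c([(212,48),(533,175),(368,552),(72,445)],(230,100),6,.06,w1))
print("stem",c([(362,407)],(230,100),6,.176,w1))
```

```text
dish [0.508  0.3002 0.018 ] edges [np.float64(0.1181), np.float64(0.1289), np.float64(0.1191), np.float64(0.1289)] ang [np.float64(1.815), np.float64(0.252), np.float64(-1.327), np.float64(-2.896)]
grip [[0.43376813 0.28047393 0.066     ]]
pile0.01 [0.5593 0.0772 0.01  ] edges [np.float64(0.1346), np.float64(0.1489), np.float64(0.1346), np.float64(0.1504)] ang [np.float64(1.797), np.float64(0.211), np.float64(-1.333), np.float64(-2.931)]
pile0.02 [0.5545 0.0807 0.02  ] edges [np.float64(0.1315), np.float64(0.1455), np.float64(0.1315), np.float64(0.1469)] ang [np.float64(1.797), np.float64(0.211), np.float64(-1.333), np.float64(-2.931)]
pile0.03 [0.5496 0.0842 0.03  ] edges [np.float64(0.1284), np.float64(0.142), np.float64(0.1284), np.float64(0.1435)] ang [np.float64(1.797), np.float64(0.211), np.float64(-1.333), np.float64(-2.931)]
bask [ 0.5007 -0.2322  0.06  ] edges [np.float64(0.0792), np.float64(0.0964), np.float64(0.0768), np.float64(0.0969)] ang [np.float64(-0.124), np.float64(-1.695), np.float64(3.023), np.float64(1.471)]
stem [[ 0.49999921 -0.23068001  0.176     ]]
```

Run:
```python
from h import *
R=Rt(.247,.3)
g=np.array([.434,.281,.046])
rel(g-R[:,2]*.1,.247,.3,True)
print(R[:,2])
```

```text
xyz [ 0.0304 -0.0024  0.1747] dr [-0.303  0.006 -0.069] rows 4.253640410886675 2.4901668101073526
[ 0.28655125  0.07225354 -0.95533649]
```

```bash
python3 -m jog '[{"grip":0,"xyz":[0.03,-0.002,0.175],"dr":[-0.303,0.006,-0.069]},{"grip":0,"xyz":[0.03,-0.002,0.175],"dr":[-0.303,0.006,-0.069]},{"grip":0,"xyz":[0.03,-0.002,0.175],"dr":[-0.303,0.006,-0.069]},{"grip":0,"xyz":[0.03,-0.002,0.175],"dr":[-0.303,0.006,-0.069]},{"grip":0,"xyz":[0.03,-0.002,0.175],"dr":[-0.303,0.006,-0.069]},{"grip":0,"xyz":[0.03,-0.002,0.175],"dr":[-0.303,0.006,-0.069]},{"grip":0,"xyz":[0.03,-0.002,0.175],"dr":[-0.303,0.006,-0.069]}]'
python3 - <<'E'
from h import *
import json
s=ctrl.get_state(); im=ctrl.read_camera("wrist"); cv2.imwrite("pics/w3.png",im[:,:,::-1])
rel([.434,.281,.046],.247,.3,True)
print(proj("wrist",np.array([.434,.281,.066]),s))
E
```

```text
time: 2.83
eef_pos: [0.4148, 0.2673, 0.1256]
tcp_rot: [0.614, 0.775, 0.116, 0.095]
contact_force: [-0.3, -0.3, 0.9]
opening: 1.001
xyz [ 0.0093 -0.0052  0.1026] dr [ 0.005  0.009 -0.014] rows 2.4732600477517166 0.1398168106383957
[259.54401892 209.2584331 ]
```

View pics/w3.png

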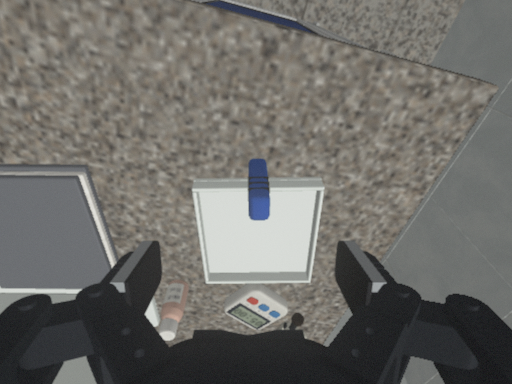

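Run:
```python
from h import *
s=ctrl.get_state(); print(s['eef_pos'],s['time'],abs(s['dq']).max())
rel([.434,.281,.046],.247,.3,True)
```

```text
[0.41627615 0.26777878 0.12759207] 2.8833 0.032778777110480176
xyz [ 0.0093 -0.0052  0.1026] dr [ 0.005  0.009 -0.014] rows 2.4732600477517166 0.1398168106383957
```

```bash
python3 -m jog '[{"grip":0,"xyz":[0.009,-0.005,0.03],"dr":[0.005,0.009,-0.014]},{"grip":0,"xyz":[0.009,-0.005,0.06],"dr":[0.005,0.009,-0.014]},{"grip":0,"xyz":[0.009,-0.005,0.085],"dr":[0.005,0.009,-0.014]},{"grip":0,"xyz":[0.009,-0.005,0.102],"dr":[0.005,0.009,-0.014]},{"grip":0,"xyz":[0.009,-0.005,0.102],"dr":[0.005,0.009,-0.014]},{"grip":0,"xyz":[0.009,-0.005,0.102],"dr":[0.005,0.009,-0.014]}]' 80
python3 - <<'E'
from h import *
s=ctrl.get_state(); print(s['eef_pos'],s['contact_force'])
rel([.434,.281,.046],.247,.3,True)
for n in("wrist","side"):
  im=ctrl.read_camera(n); cv2.imwrite(f"pics/{n}4.png",im[:,:,::-1])
crop("pics/side4.png",180,120,160,120,5,"pics/c7.png")
E
```

```text
time: 3.38
eef_pos: [0.4399, 0.282, 0.0289]
tcp_rot: [0.608, 0.78, 0.118, 0.092]
contact_force: [0.1, -0.7, 1.0]
opening: 1.004
[0.43993568 0.28204108 0.02892257] [ 0.09982737 -0.7022014   0.95400804]
xyz [ 0.0004 -0.0007  0.0006] dr [ 0.    -0.    -0.001] rows 0.024563696121204234 0.00636175964189224
```

View pics/wrist4.png

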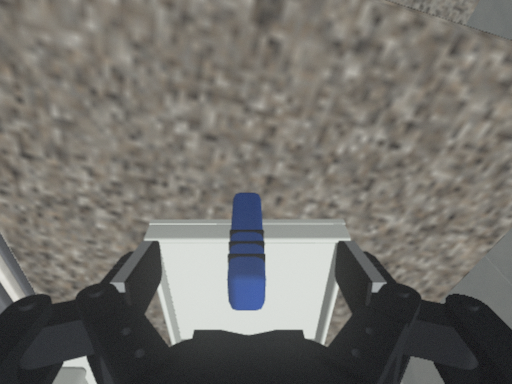

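View pics/c7.png

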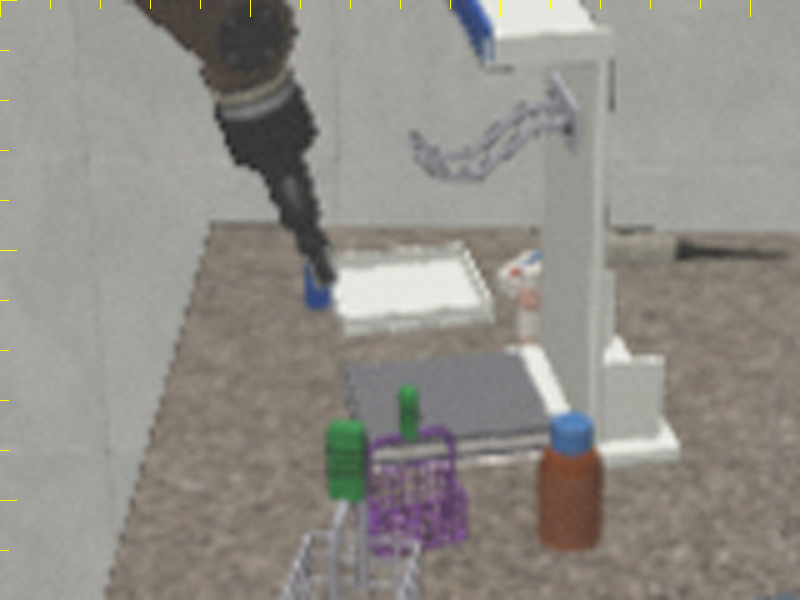

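The grip lies centred between the fingers (column 246, jaws at 150 and 345) and square to them, so I close.

```bash
python3 -m jog '[{"grip":1,"xyz":[0,0,0],"dr":[0,0,0]},{"grip":1,"xyz":[0,0,0],"dr":[0,0,0]},{"grip":1,"xyz":[0,0,0],"dr":[0,0,0]},{"grip":1,"xyz":[0,0,0],"dr":[0,0,0]},{"grip":1,"xyz":[0,0,0],"dr":[0,0,0]},{"grip":1,"xyz":[0,0,0],"dr":[0,0,0]},{"grip":1,"xyz":[0,0,0],"dr":[0,0,0]},{"grip":1,"xyz":[0,0,0],"dr":[0,0,0]}]' 80
python3 - <<'E'
from h import *
s=ctrl.get_state(); print(s['eef_pos'],s['contact_force'],s['opening'])
R=Rn.from_quat(s["tcp_rot"]).as_matrix()
print("up in tool",R.T@[0,0,.05])
E
```

```text
time: 4.15
eef_pos: [0.4383, 0.2819, 0.0277]
tcp_rot: [0.608, 0.78, 0.117, 0.091]
contact_force: [-2.1, -0.2, 4.8]
opening: 0.175
[0.43825855 0.28192814 0.02770427] [-2.05989746 -0.22726004  4.7825606 ] 0.1749408264160706
up in tool [-9.55084032e-07  1.46853379e-02 -4.77947785e-02]
```

```bash
python3 -m jog '[{"grip":1,"xyz":[0,0.006,-0.018],"dr":[0,0,0]},{"grip":1,"xyz":[0,0.012,-0.038],"dr":[0,0,0]},{"grip":1,"xyz":[0,0.0176,-0.0574],"dr":[0,0,0]},{"grip":1,"xyz":[0,0.0176,-0.0574],"dr":[0,0,0]},{"grip":1,"xyz":[0,0.0176,-0.0574],"dr":[0,0,0]},{"grip":1,"xyz":[0,0.0176,-0.0574],"dr":[0,0,0]}]'
python3 - <<'E'
from h import *
s=ctrl.get_state(); print(s['eef_pos'],s['contact_force'],s['opening'])
rel([.4807,.0649,.106],.213,.3,True)
rel([.4807-.03,.0649-.006,.106],.213,.3,True)
for n in("wrist","side"):
  im=ctrl.read_camera(n); cv2.imwrite(f"pics/{n}5.png",im[:,:,::-1])
crop("pics/side5.png",180,120,160,120,5,"pics/c8.png")
E
```

```text
time: 4.65
eef_pos: [0.4369, 0.2812, 0.0856]
tcp_rot: [0.608, 0.78, 0.116, 0.09]
contact_force: [-0.1, 0.1, -3.0]
opening: 0.178
[0.43689616 0.28124166 0.08561744] [-0.14489837  0.07713895 -3.01444857] 0.17787979876924026
xyz [-0.2207 -0.004  -0.0037] dr [-0.005 -0.009  0.033] rows 5.2935771928384465 0.2748451002766843
xyz [-0.2192 -0.0332 -0.0126] dr [-0.005 -0.009  0.033] rows 5.324220367082508 0.2748451002766843
```

View pics/wrist5.png

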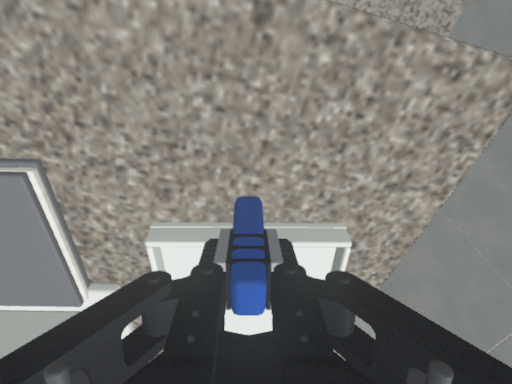

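View pics/c8.png

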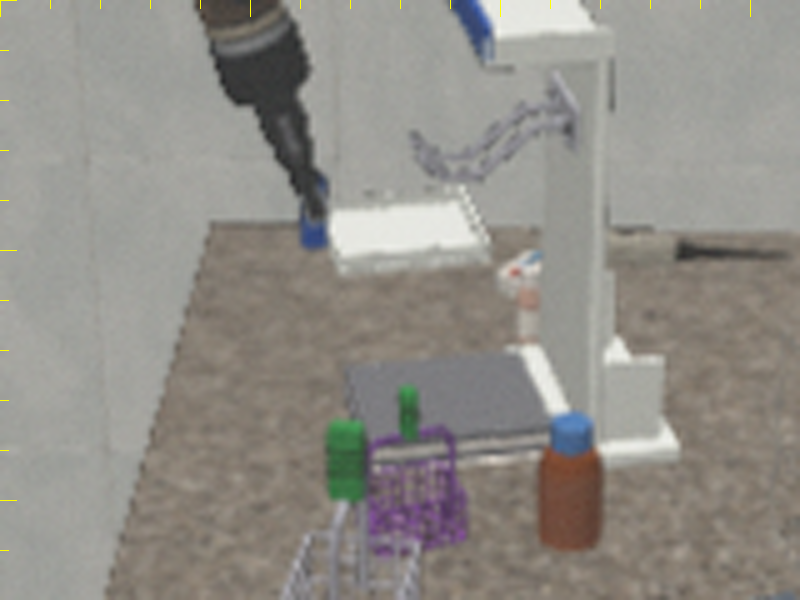

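Dish is lifted, held level and square (wrist view: grip at column 248). I carry it over the pile.

```bash
python3 -m jog '[{"grip":1,"xyz":[-0.03,-0.018,-0.008],"dr":[0,0,0]},{"grip":1,"xyz":[-0.065,-0.033,-0.0126],"dr":[-0.005,-0.009,0.033]},{"grip":1,"xyz":[-0.1,-0.033,-0.0126],"dr":[-0.005,-0.009,0.033]},{"grip":1,"xyz":[-0.135,-0.033,-0.0126],"dr":[-0.005,-0.009,0.033]},{"grip":1,"xyz":[-0.17,-0.033,-0.0126],"dr":[-0.005,-0.009,0.033]},{"grip":1,"xyz":[-0.2,-0.033,-0.0126],"dr":[-0.005,-0.009,0.033]},{"grip":1,"xyz":[-0.2192,-0.033,-0.0126],"dr":[-0.005,-0.009,0.033]},{"grip":1,"xyz":[-0.22,-0.018,-0.008],"dr":[-0.005,-0.009,0.033]},{"grip":1,"xyz":[-0.2207,-0.004,-0.0037],"dr":[-0.005,-0.009,0.033]},{"grip":1,"xyz":[-0.2207,-0.004,-0.0037],"dr":[-0.005,-0.009,0.033]},{"grip":1,"xyz":[-0.2207,-0.004,-0.0037],"dr":[-0.005,-0.009,0.033]},{"grip":1,"xyz":[-0.2207,-0.004,-0.0037],"dr":[-0.005,-0.009,0.033]}]'
python3 - <<'E'
from h import *
s=ctrl.get_state(); print(s['eef_pos'],s['contact_force'],s['opening'])
rel([.4807,.0649,.066],.213,.3,True)
for n in("wrist","side","top"):
  im=ctrl.read_camera(n); cv2.imwrite(f"pics/{n}6.png",im[:,:,::-1])
crop("pics/side6.png",200,100,150,120,5,"pics/c9.png")
crop("pics/top6.png",140,130,110,110,5,"pics/c10.png")
E
```

```text
time: 5.75
eef_pos: [0.4859, 0.0669, 0.0883]
tcp_rot: [0.621, 0.77, 0.117, 0.093]
contact_force: [1.2, 0.3, -2.1]
opening: 0.174
[0.48586212 0.06690263 0.08830276] [ 1.23959051  0.26624241 -2.0810488 ] 0.17390967532088442
xyz [-0.0009 -0.0118  0.0384] dr [-0.    -0.002  0.   ] rows 0.9634756446427748 0.017609918810488075
```

View pics/wrist6.png

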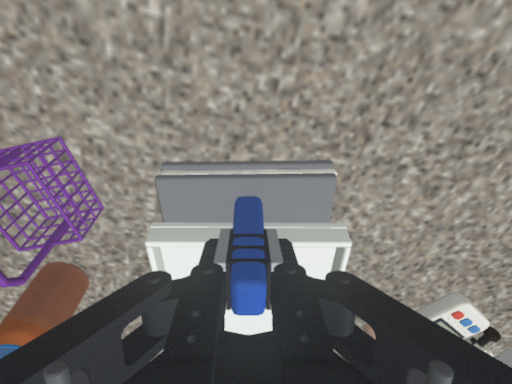

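View pics/c9.png

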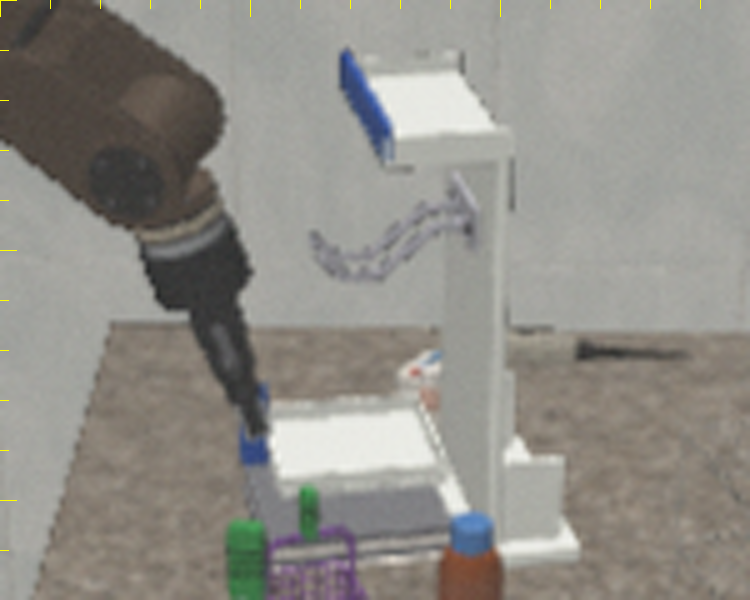

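View pics/c10.png

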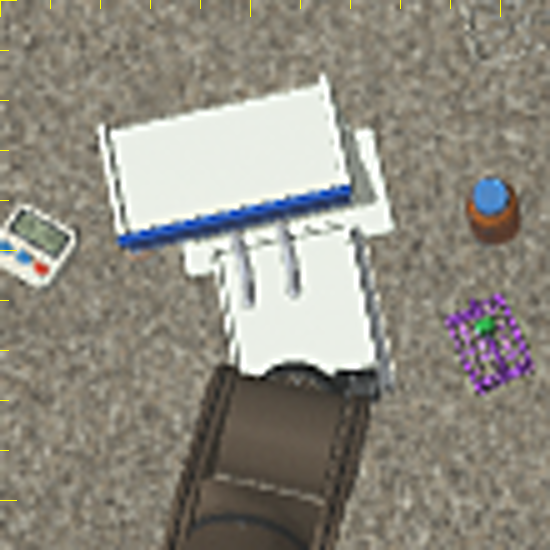

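```bash
python3 -m jog '[{"grip":1,"xyz":[-0.001,-0.0035,0.0115],"dr":[0,0,0]},{"grip":1,"xyz":[-0.001,-0.006,0.0191],"dr":[0,0,0]},{"grip":1,"xyz":[-0.001,-0.0077,0.0248],"dr":[0,0,0]},{"grip":1,"xyz":[-0.001,-0.0085,0.0277],"dr":[0,0,0]},{"grip":1,"xyz":[-0.001,-0.0085,0.0277],"dr":[0,0,0]},{"grip":1,"xyz":[-0.001,-0.0085,0.0277],"dr":[0,0,0]}]'
python3 -m jog '[{"grip":1,"xyz":[0,-0.0006,0.0019],"dr":[0,0,0]},{"grip":1,"xyz":[0,-0.0009,0.0029],"dr":[0,0,0]},{"grip":1,"xyz":[0,-0.0009,0.0029],"dr":[0,0,0]}]'
python3 -m jog '[{"grip":1,"xyz":[0,-0.0006,0.0019],"dr":[0,0,0]},{"grip":1,"xyz":[0,-0.0009,0.0029],"dr":[0,0,0]},{"grip":1,"xyz":[0,-0.0009,0.0029],"dr":[0,0,0]}]'
```

```text
time: 6.4
eef_pos: [0.4876, 0.0657, 0.0606]
tcp_rot: [0.621, 0.769, 0.118, 0.094]
contact_force: [-0.4, 0.4, -1.3]
opening: 0.174
time: 6.65
eef_pos: [0.4878, 0.0657, 0.0578]
tcp_rot: [0.621, 0.769, 0.118, 0.094]
contact_force: [-0.6, 0.5, -2.3]
opening: 0.177
time: 6.9
eef_pos: [0.4875, 0.0657, 0.0544]
tcp_rot: [0.621, 0.769, 0.118, 0.094]
contact_force: [0.4, -0.6, -2.1]
opening: 0.18
```

```bash
python3 -m jog '[{"grip":1,"xyz":[0,-0.0006,0.0019],"dr":[0,0,0]},{"grip":1,"xyz":[0,-0.0006,0.0019],"dr":[0,0,0]},{"grip":1,"xyz":[0,-0.0006,0.0019],"dr":[0,0,0]}]'
python3 -m jog '[{"grip":1,"xyz":[0,-0.0006,0.0019],"dr":[0,0,0]},{"grip":1,"xyz":[0,-0.0006,0.0019],"dr":[0,0,0]},{"grip":1,"xyz":[0,-0.0006,0.0019],"dr":[0,0,0]}]'
```

```text
time: 7.15
eef_pos: [0.4883, 0.0657, 0.0533]
tcp_rot: [0.621, 0.769, 0.118, 0.095]
contact_force: [-1.5, 0.1, 2.3]
opening: 0.175
time: 7.4
eef_pos: [0.4888, 0.0657, 0.0532]
tcp_rot: [0.62, 0.77, 0.118, 0.095]
contact_force: [-10.3, -0.9, 18.0]
opening: 0.178
```

Contact felt at a pile height of about 25 mm. I ease off and release.

```bash
python3 -m jog '[{"grip":1,"xyz":[0,0.0004,-0.0014],"dr":[0,0,0]},{"grip":1,"xyz":[0,0.0004,-0.0014],"dr":[0,0,0]},{"grip":1,"xyz":[0,0.0004,-0.0014],"dr":[0,0,0]}]'
python3 - <<'E'
from h import *
s=ctrl.get_state(); print(s['eef_pos'],s['contact_force'],s['wrist_torque'])
for n in("side",):
  im=ctrl.read_camera(n); cv2.imwrite(f"pics/{n}7.png",im[:,:,::-1])
crop("pics/side7.png",240,160,90,60,8,"pics/c11.png")
E
```

```text
time: 7.65
eef_pos: [0.4885, 0.0656, 0.0533]
tcp_rot: [0.621, 0.769, 0.118, 0.095]
contact_force: [-4.6, -0.3, 8.3]
opening: 0.176
[0.48849359 0.06563502 0.05325368] [-4.59750504 -0.30685089  8.25329394] [-0.04013728  0.59646827 -0.01246131]
```

View pics/c11.png

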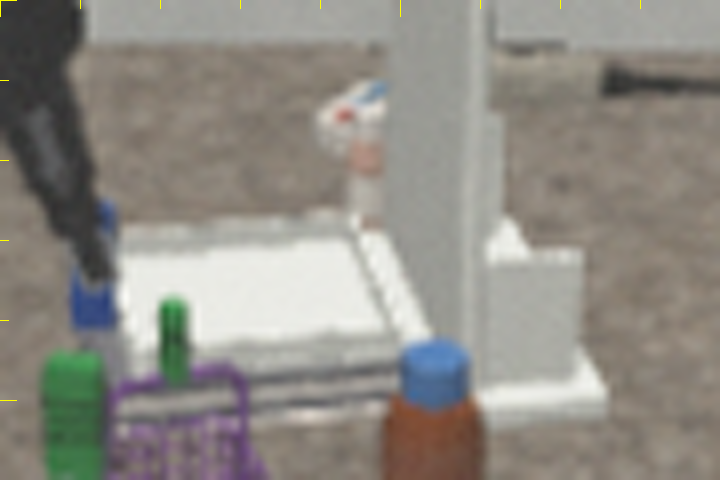

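```bash
python3 -m jog '[{"grip":1,"xyz":[0,0.0003,-0.001],"dr":[0,0,0]},{"grip":0.7,"xyz":[0,0.0003,-0.001],"dr":[0,0,0]},{"grip":0.6,"xyz":[0,0.0003,-0.001],"dr":[0,0,0]},{"grip":0.3,"xyz":[0,0.0003,-0.001],"dr":[0,0,0]},{"grip":0,"xyz":[0,0.0003,-0.001],"dr":[0,0,0]},{"grip":0,"xyz":[0,0.0003,-0.001],"dr":[0,0,0]},{"grip":0,"xyz":[0,0,-0.03],"dr":[0,0,0]},{"grip":0,"xyz":[0,0,-0.065],"dr":[0,0,0]},{"grip":0,"xyz":[0,0,-0.1],"dr":[0,0,0]},{"grip":0,"xyz":[0,0,-0.12],"dr":[0,0,0]},{"grip":0,"xyz":[0,0,-0.12],"dr":[0,0,0]},{"grip":0,"xyz":[0,0,-0.12],"dr":[0,0,0]}]'
python3 - <<'E'
from h import *
import json
s=ctrl.get_state(); print(s['eef_pos'],s['contact_force'])
json.dump({k:list(s[k]) for k in("eef_pos","tcp_rot")},open("w8.json","w"))
for n in("wrist","top"):
  im=ctrl.read_camera(n); cv2.imwrite(f"pics/{n}8.png",im[:,:,::-1])
E
```

```text
time: 8.7
eef_pos: [0.4535, 0.0578, 0.1682]
tcp_rot: [0.621, 0.769, 0.119, 0.096]
contact_force: [-0.8, 0.1, -0.5]
opening: 1.001
[0.45346115 0.05784152 0.16821917] [-0.83433108  0.05675039 -0.46168078]
```

View pics/wrist8.png

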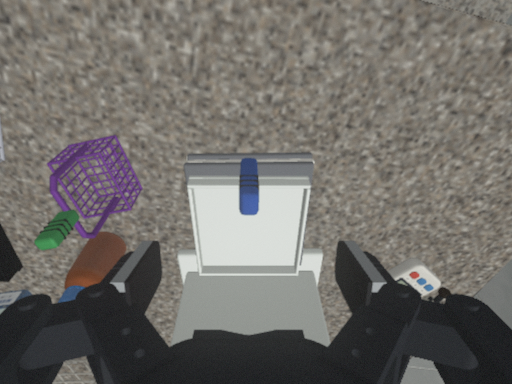

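View pics/top8.png

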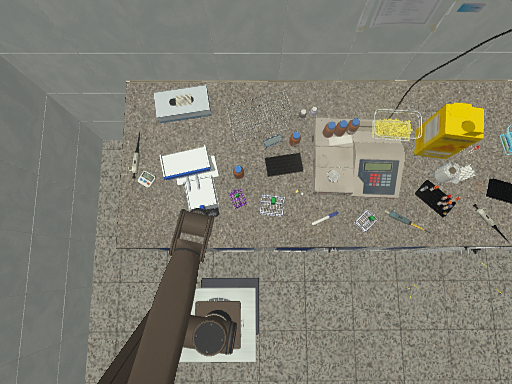

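```bash
python3 - <<'E'
from h import *
import json
w=json.load(open("w8.json"))
X=np.array([atz("wrist",p,.043,w) for p in [(187,179),(313,178),(304,275),(198,275)]]);print(X.round(4),X.mean(0))
E
python3 - <<'E'
from h import *
R=Rt(-.115,.82)
g=np.array([.5,-.231,.155])
p=g-R[:,2]*.1; print(p)
rel(p+[0,0,.06],-.115,.82,True)
E
```

```text
[[0.5011 0.0093 0.043 ]
 [0.4747 0.1264 0.043 ]
 [0.6081 0.1614 0.043 ]
 [0.6351 0.0358 0.043 ]] [0.55475914 0.0832152  0.043     ]
[ 0.42736835 -0.22261034  0.22322212]
xyz [-0.2734 -0.036  -0.1217] dr [-0.515 -0.178  0.28 ] rows 7.228005338365428 4.896851782404636
```

Dish measured at (0.555, 0.083), within 2–3 mm of the stand axis. Next the basket.

```bash
python3 -m jog '[{"grip":0,"xyz":[-0.01,-0.01,-0.05],"dr":[0,0,0]},{"grip":0,"xyz":[-0.03,-0.02,-0.08],"dr":[-0.1,-0.04,0.06]},{"grip":0,"xyz":[-0.273,-0.036,-0.122],"dr":[-0.515,-0.178,0.28]},{"grip":0,"xyz":[-0.273,-0.036,-0.122],"dr":[-0.515,-0.178,0.28]},{"grip":0,"xyz":[-0.273,-0.036,-0.122],"dr":[-0.515,-0.178,0.28]},{"grip":0,"xyz":[-0.273,-0.036,-0.122],"dr":[-0.515,-0.178,0.28]},{"grip":0,"xyz":[-0.273,-0.036,-0.122],"dr":[-0.515,-0.178,0.28]},{"grip":0,"xyz":[-0.273,-0.036,-0.122],"dr":[-0.515,-0.178,0.28]},{"grip":0,"xyz":[-0.273,-0.036,-0.122],"dr":[-0.515,-0.178,0.28]},{"grip":0,"xyz":[-0.273,-0.036,-0.122],"dr":[-0.515,-0.178,0.28]},{"grip":0,"xyz":[-0.273,-0.036,-0.122],"dr":[-0.515,-0.178,0.28]},{"grip":0,"xyz":[-0.273,-0.036,-0.122],"dr":[-0.515,-0.178,0.28]}]'
python3 - <<'E'
from h import *
import json
s=ctrl.get_state(); print(s['eef_pos'],s['qpos'])
json.dump({k:list(s[k]) for k in("eef_pos","tcp_rot")},open("w9.json","w"))
rel([ 0.42736835, -0.22261034 , 0.22322212],-.115,.82,True)
rel([.5,-.231,.155],-.115,.82,True)
print(proj("wrist",np.array([.5,-.231,.176]),s))
for n in("wrist",):
  im=ctrl.read_camera(n); cv2.imwrite(f"pics/{n}9.png",im[:,:,::-1])
E
```

```text
time: 9.8
eef_pos: [0.4413, -0.2221, 0.2706]
tcp_rot: [0.684, 0.611, 0.266, 0.297]
contact_force: [0.1, 0.1, 1.0]
opening: 1.0
[ 0.44133889 -0.22213776  0.2706097 ] [-0.97141276 -0.54920715  2.39915252  0.81351354  0.86759987 -2.83862234]
xyz [-0.0022 -0.0441  0.0409] dr [ 0.    -0.003  0.   ] rows 1.4431896424567583 0.021424139837403006
xyz [-0.0024 -0.0441  0.1409] dr [ 0.    -0.003  0.   ] rows 3.5412154707503207 0.021424139837403006
[244.74065982 155.82849433]
```

View pics/wrist9.png

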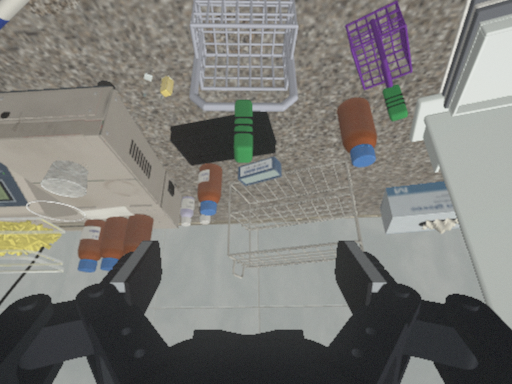

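```bash
python3 -m jog '[{"grip":0,"xyz":[-0.002,-0.01,0.03],"dr":[0,-0.003,0]},{"grip":0,"xyz":[-0.002,-0.028,0.055],"dr":[0,-0.003,0]},{"grip":0,"xyz":[-0.002,-0.044,0.075],"dr":[0,-0.003,0]},{"grip":0,"xyz":[-0.002,-0.044,0.075],"dr":[0,-0.003,0]},{"grip":0,"xyz":[-0.002,-0.044,0.075],"dr":[0,-0.003,0]}]'
python3 - <<'E'
from h import *
import json
s=ctrl.get_state(); print(s['eef_pos'],s['qpos'])
rel([.5,-.231,.155],-.115,.82,True)
print(proj("wrist",np.array([.5,-.231,.176]),s))
for n in("wrist","side"):
  im=ctrl.read_camera(n); cv2.imwrite(f"pics/{n}10.png",im[:,:,::-1])
crop("pics/side10.png",190,150,110,120,5,"pics/c12.png")
E
```

```text
time: 10.27
eef_pos: [0.4726, -0.2088, 0.2083]
tcp_rot: [0.697, 0.606, 0.251, 0.289]
contact_force: [0.7, -0.1, 1.3]
opening: 1.0
[ 0.47255622 -0.20882189  0.20825016] [-0.8457065  -0.40209627  2.41509631  0.8439297   0.66047514 -2.83845709]
xyz [-0.0177 -0.0157  0.0777] dr [-0.034  0.019 -0.017] rows 1.948809731752977 0.3383500772524192
[220.67521161 211.91846123]
```

View pics/wrist10.png

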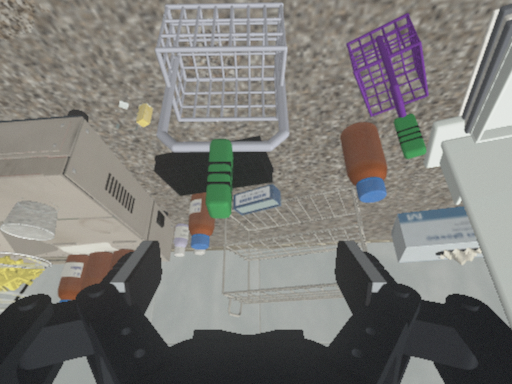

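View pics/c12.png

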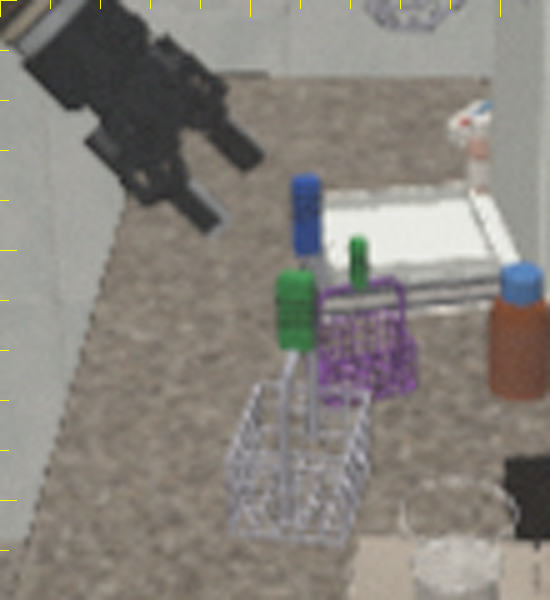

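The last wrist joint is at its limit in this orientation, so I'll take the stem with the tool turned half a turn.

```bash
python3 -m jog '[{"grip":0,"xyz":[0,0,-0.01],"dr":[0,0,1.45]},{"grip":0,"xyz":[0,0,-0.01],"dr":[0,0,1.45]},{"grip":0,"xyz":[0,0,-0.01],"dr":[0,0,1.45]},{"grip":0,"xyz":[0,0,-0.01],"dr":[0,0,1.45]},{"grip":0,"xyz":[0,0,-0.01],"dr":[0,0,1.45]},{"grip":0,"xyz":[0,0,-0.01],"dr":[0,0,1.45]},{"grip":0,"xyz":[0,0,-0.01],"dr":[0,0,1.45]},{"grip":0,"xyz":[0,0,-0.01],"dr":[0,0,1.45]},{"grip":0,"xyz":[0,0,-0.01],"dr":[0,0,1.45]},{"grip":0,"xyz":[0,0,-0.01],"dr":[0,0,1.45]},{"grip":0,"xyz":[0,0,-0.01],"dr":[0,0,1.45]},{"grip":0,"xyz":[0,0,-0.01],"dr":[0,0,1.45]}]'
cat >> h.py <<'E'
def Rf(th,a=0):
    R=Rt(th,a).copy(); R[:,0]*=-1;R[:,1]*=-1; return R
def relf(p,th,a=0):
    s=ctrl.get_state();R0=Rn.from_quat(s["tcp_rot"]).as_matrix(); R1=Rf(th,a); p=np.array(p,float)-R1[:,2]*ctrl.grasp_offset
    d=R0.T@(p-s["eef_pos"]); r=Rn.from_matrix(R0.T@R1).as_rotvec()
    print("xyz",d.round(4),"dr",r.round(3),"rows",np.linalg.norm(d)/.0417,np.linalg.norm(r)/.125)
E
python3 - <<'E'
from h import *
s=ctrl.get_state(); print(s['eef_pos'],s['qpos'])
R=Rf(-.115,.82); g=np.array([.5,-.231,.155])
relf(g-R[:,2]*.07,-.115,.82)
E
```

```text
time: 11.37
eef_pos: [0.4657, -0.211, 0.2186]
tcp_rot: [0.923, -0.013, 0.382, 0.052]
contact_force: [-0.4, 0.0, 0.0]
opening: 0.997
[ 0.46567855 -0.21096233  0.21863043] [-0.86376463 -0.43726562  2.41919742  0.82541891  0.68650785 -1.36653057]
xyz [-0.0225  0.0134  0.0197] dr [0.043 0.006 1.668] rows 0.7866314217737549 13.350273856994887
```

```bash
python3 -m jog '[{"grip":0,"xyz":[0,0,0],"dr":[0,0,1.3]},{"grip":0,"xyz":[0,0,0],"dr":[0.04,0.006,1.3]},{"grip":0,"xyz":[-0.01,0.006,0],"dr":[0.043,0.006,1.668]},{"grip":0,"xyz":[-0.022,0.013,0],"dr":[0.043,0.006,1.668]},{"grip":0,"xyz":[-0.022,0.013,0],"dr":[0.043,0.006,1.668]},{"grip":0,"xyz":[-0.022,0.013,0],"dr":[0.043,0.006,1.668]},{"grip":0,"xyz":[-0.022,0.013,0],"dr":[0.043,0.006,1.668]},{"grip":0,"xyz":[-0.022,0.013,0],"dr":[0.043,0.006,1.668]},{"grip":0,"xyz":[-0.022,0.013,0],"dr":[0.043,0.006,1.668]},{"grip":0,"xyz":[-0.022,0.013,0],"dr":[0.043,0.006,1.668]},{"grip":0,"xyz":[-0.022,0.013,0],"dr":[0.043,0.006,1.668]},{"grip":0,"xyz":[-0.022,0.013,0],"dr":[0.043,0.006,1.668]}]'
python3 -m jog '[{"grip":0,"xyz":[0,0,0],"dr":[0,0,0.2]},{"grip":0,"xyz":[0,0,0],"dr":[0,0,0.2]},{"grip":0,"xyz":[0,0,0],"dr":[0,0,0.2]},{"grip":0,"xyz":[0,0,0],"dr":[0,0,0.2]}]'
python3 - <<'E'
from h import *
s=ctrl.get_state(); print(s['eef_pos'],s['qpos'])
g=np.array([.5,-.231,.155])
relf(g,-.115,.82)
print(proj("wrist",np.array([.5,-.231,.176]),s))
for n in("wrist",):
  im=ctrl.read_camera(n); cv2.imwrite(f"pics/{n}11.png",im[:,:,::-1])
E
```

```text
time: 12.37
eef_pos: [0.4493, -0.2245, 0.2042]
tcp_rot: [0.666, -0.632, 0.317, -0.238]
contact_force: [-0.5, 0.1, 0.0]
opening: 1.002
time: 12.7
eef_pos: [0.4492, -0.2242, 0.2036]
tcp_rot: [-0.603, 0.693, -0.292, 0.267]
contact_force: [0.1, 0.3, -0.6]
opening: 1.003
[ 0.44921295 -0.22417563  0.20362791] [-0.9513956  -0.42862887  2.45133664  0.92807691  0.74107101  0.16661414]
xyz [0.001  0.0001 0.0893] dr [ 0.005  0.001 -0.024] rows 2.1424961416699637 0.1962396279260343
[249.51461167 188.59321498]
```

View pics/wrist11.png

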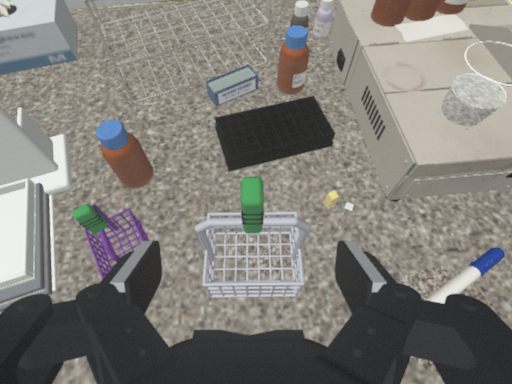

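```bash
python3 -m jog '[{"grip":0,"xyz":[0.001,0,0.03],"dr":[0.005,0,-0.024]},{"grip":0,"xyz":[0.001,0,0.055],"dr":[0.005,0,-0.024]},{"grip":0,"xyz":[0.001,0,0.077],"dr":[0.005,0,-0.024]},{"grip":0,"xyz":[0.001,0,0.089],"dr":[0.005,0,-0.024]},{"grip":0,"xyz":[0.001,0,0.089],"dr":[0.005,0,-0.024]},{"grip":0,"xyz":[0.001,0,0.089],"dr":[0.005,0,-0.024]}]'
python3 - <<'E'
from h import *
s=ctrl.get_state(); print(s['eef_pos'],s['qpos'],s['contact_force'])
g=np.array([.5,-.231,.155])
relf(g,-.115,.82)
for n in("wrist","side"):
  im=ctrl.read_camera(n); cv2.imwrite(f"pics/{n}12.png",im[:,:,::-1])
crop("pics/side12.png",190,150,110,120,5,"pics/c13.png")
E
```

```text
time: 13.25
eef_pos: [0.5132, -0.2314, 0.1405]
tcp_rot: [-0.61, 0.685, -0.295, 0.266]
contact_force: [-0.0, 0.5, -0.2]
opening: 1.001
[ 0.51317905 -0.23136881  0.1405149 ] [-0.82517793 -0.13095621  2.36414355  1.17221088  0.5452001  -0.07288948] [-0.02060366  0.51414137 -0.24868093]
xyz [ 0.0011 -0.0016 -0.0008] dr [ 0.003  0.004 -0.002] rows 0.05136086072952614 0.04281349365793031
```

View pics/wrist12.png

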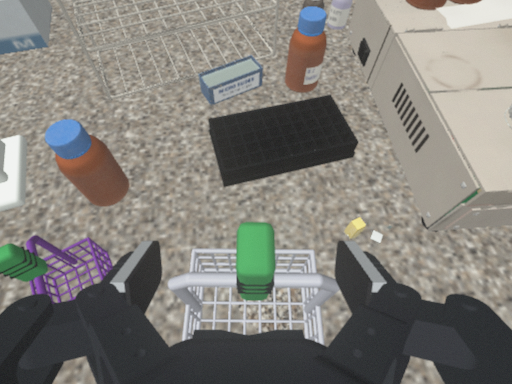

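View pics/c13.png

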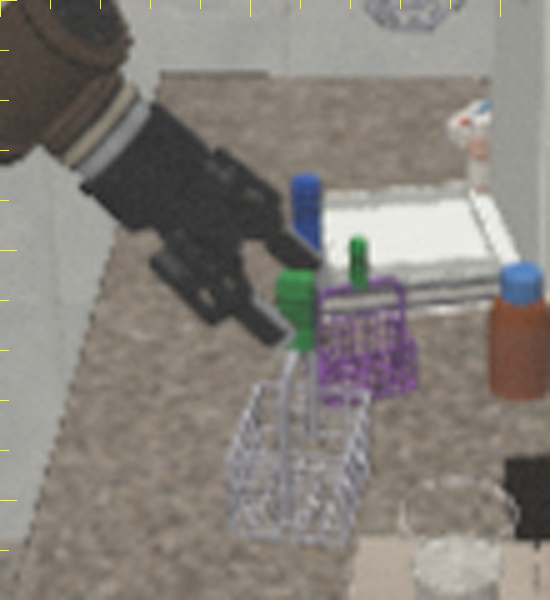

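Stem is 7 px (~3 mm) right of the jaw centre; I shift 3 mm and close.

```bash
python3 -m jog '[{"grip":0,"xyz":[0.003,-0.001,-0.001],"dr":[0,0,0]},{"grip":0.4,"xyz":[0.003,-0.001,-0.001],"dr":[0,0,0]},{"grip":0.7,"xyz":[0.003,-0.001,-0.001],"dr":[0,0,0]},{"grip":1,"xyz":[0.003,-0.001,-0.001],"dr":[0,0,0]},{"grip":1,"xyz":[0.003,-0.001,-0.001],"dr":[0,0,0]},{"grip":1,"xyz":[0.003,-0.001,-0.001],"dr":[0,0,0]},{"grip":1,"xyz":[0.003,-0.001,-0.001],"dr":[0,0,0]},{"grip":1,"xyz":[0.003,-0.001,-0.001],"dr":[0,0,0]},{"grip":1,"xyz":[0.003,-0.001,-0.001],"dr":[0,0,0]},{"grip":1,"xyz":[0.003,-0.001,-0.001],"dr":[0,0,0]}]' 90
python3 - <<'E'
from h import *
s=ctrl.get_state(); print(s['eef_pos'],s['contact_force'])
R0=Rn.from_quat(s["tcp_rot"]).as_matrix()
print("grasp",s['eef_pos']+R0[:,2]*ctrl.grasp_offset,"up",R0.T@[0,0,.01])
E
```

```text
time: 14.18
eef_pos: [0.5129, -0.2345, 0.1423]
tcp_rot: [-0.61, 0.686, -0.296, 0.266]
contact_force: [0.7, 0.5, 1.0]
opening: 0.174
[ 0.51292468 -0.23452948  0.14234959] [0.66465497 0.5409546  1.0105835 ]
grasp [ 0.49936466 -0.23301316  0.15513696] up [-3.94855375e-05 -7.29643445e-03 -6.83816388e-03]
```

```bash
python3 -m jog '[{"grip":1,"xyz":[0,-0.008,-0.008],"dr":[0,0,0]},{"grip":1,"xyz":[0,-0.026,-0.025],"dr":[0,0,0]},{"grip":1,"xyz":[0,-0.048,-0.045],"dr":[0,0,0]},{"grip":1,"xyz":[0,-0.07,-0.066],"dr":[0,0,0]},{"grip":1,"xyz":[0,-0.092,-0.086],"dr":[0,0,0]},{"grip":1,"xyz":[0,-0.109,-0.102],"dr":[0,0,0]},{"grip":1,"xyz":[0,-0.109,-0.102],"dr":[0,0,0]},{"grip":1,"xyz":[0,-0.109,-0.102],"dr":[0,0,0]},{"grip":1,"xyz":[0,-0.109,-0.102],"dr":[0,0,0]}]'
python3 - <<'E'
from h import *
s=ctrl.get_state(); print(s['eef_pos'],s['qpos'],s['contact_force'],s['wrist_torque'])
R0=Rn.from_quat(s["tcp_rot"]).as_matrix();print("grasp",s['eef_pos']+R0[:,2]*ctrl.grasp_offset)
im=ctrl.read_camera("side"); cv2.imwrite("pics/side13.png",im[:,:,::-1])
im=ctrl.read_camera("wrist"); cv2.imwrite("pics/wrist13.png",im[:,:,::-1])
crop("pics/side13.png",180,80,140,140,4,"pics/c14.png")
o=np.array([.555,.081]);f=np.array([np.cos(.213),np.sin(.213)])
for xs in(-.1,-.07): 
  p=o+f*xs; relf([p[0],p[1],.31],.213,.82)
E
```

```text
time: 14.93
eef_pos: [0.5118, -0.2341, 0.2877]
tcp_rot: [-0.61, 0.687, -0.293, 0.265]
contact_force: [0.3, 0.4, -4.8]
opening: 0.173
[ 0.51179327 -0.23409043  0.28766872] [-0.83235145 -0.36063952  2.24417986  0.77973029  0.75411432  0.40932454] [ 0.26131244  0.37878034 -4.76536856] [ 0.0535939   0.70993972 -0.00805455]
grasp [ 0.49829217 -0.23263045  0.3005248 ]
xyz [-0.2902  0.0459 -0.0597] dr [ 0.006 -0.233 -0.23 ] rows 7.189892574074039 2.6241391277621604
xyz [-0.2999  0.0264 -0.039 ] dr [ 0.006 -0.233 -0.23 ] rows 7.279326990973095 2.6241391277621604
```

View pics/c14.png

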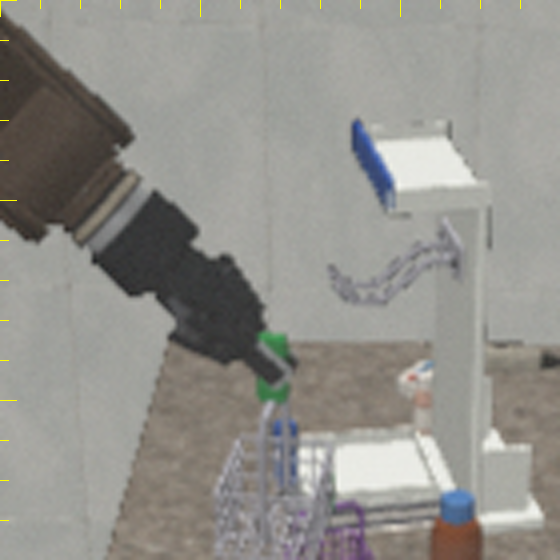

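View pics/wrist13.png

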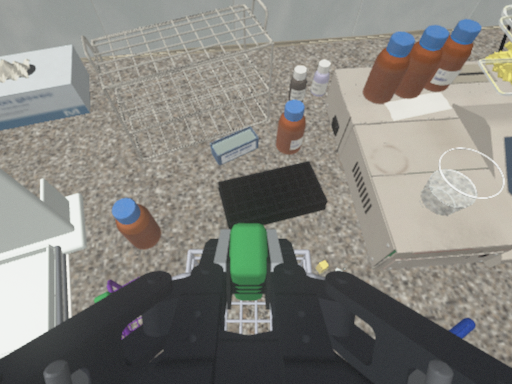

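Run:
```python
from h import *
o=np.array([.555,.081]);f=np.array([np.cos(.213),np.sin(.213)])
p=o+f*-.09; relf([p[0],p[1],.335],.213,.82)
relf([.49,-.15,.335],0,.82)
```

```text
xyz [-0.2936  0.0213 -0.07  ] dr [ 0.006 -0.233 -0.23 ] rows 7.256759691555984 2.6241391277621604
xyz [-0.0829 -0.0128 -0.0365] dr [ 0.007 -0.078 -0.085] rows 2.1930243381068135 0.9229880501071953
```

```bash
python3 -m jog '[{"grip":1,"xyz":[-0.02,-0.012,-0.02],"dr":[0,-0.02,-0.02]},{"grip":1,"xyz":[-0.05,-0.013,-0.036],"dr":[0.004,-0.05,-0.05]},{"grip":1,"xyz":[-0.083,-0.013,-0.037],"dr":[0.007,-0.078,-0.085]},{"grip":1,"xyz":[-0.118,-0.007,-0.042],"dr":[0.007,-0.105,-0.11]},{"grip":1,"xyz":[-0.153,-0.002,-0.047],"dr":[0.007,-0.13,-0.135]},{"grip":1,"xyz":[-0.188,0.004,-0.053],"dr":[0.007,-0.16,-0.16]},{"grip":1,"xyz":[-0.223,0.01,-0.058],"dr":[0.007,-0.18,-0.18]},{"grip":1,"xyz":[-0.258,0.016,-0.064],"dr":[0.007,-0.21,-0.21]},{"grip":1,"xyz":[-0.28,0.02,-0.068],"dr":[0.007,-0.225,-0.22]},{"grip":1,"xyz":[-0.293,0.021,-0.07],"dr":[0.006,-0.233,-0.23]},{"grip":1,"xyz":[-0.293,0.021,-0.07],"dr":[0.006,-0.233,-0.23]},{"grip":1,"xyz":[-0.293,0.021,-0.07],"dr":[0.006,-0.233,-0.23]}]'
python3 - <<'E'
from h import *
s=ctrl.get_state(); print(s['eef_pos'],s['qpos'],s['contact_force'])
R0=Rn.from_quat(s["tcp_rot"]).as_matrix();print("grasp",s['eef_pos']+R0[:,2]*ctrl.grasp_offset)
o=np.array([.555,.081]);f=np.array([np.cos(.213),np.sin(.213)])
for xs,z in((-.09,.294),(-.05,.294),(.005,.292)):
  p=o+f*xs; relf([p[0],p[1],z],.213,.82)
for n in("wrist","side","top"):
  im=ctrl.read_camera(n); cv2.imwrite(f"pics/{n}14.png",im[:,:,::-1])
crop("pics/side14.png",200,80,140,140,4,"pics/c15.png")
crop("pics/top14.png",140,130,110,110,5,"pics/c16.png")
E
```

```text
time: 16.03
eef_pos: [0.4809, 0.0642, 0.3228]
tcp_rot: [0.715, -0.575, 0.251, -0.309]
contact_force: [0.7, -0.9, -3.4]
opening: 0.171
[0.48091313 0.06415665 0.32283721] [-0.25262167 -0.6811862   2.37642996  0.50142296  0.74702995  0.8547971 ] [ 0.66273376 -0.93681833 -3.42978664]
grasp [0.46754356 0.0613002  0.33559595]
xyz [-0.001   0.0306  0.0281] dr [ 0.    -0.002  0.004] rows 0.9976972370397614 0.031952922376373594
xyz [-0.0009  0.0034  0.0574] dr [ 0.    -0.002  0.004] rows 1.3781225507645205 0.031952922376373594
xyz [-0.0009 -0.0327  0.0989] dr [ 0.    -0.002  0.004] rows 2.498949554936116 0.031952922376373594
```

View pics/c15.png

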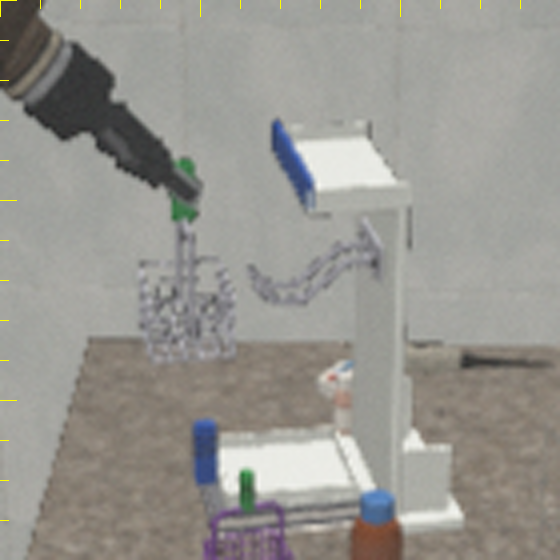

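View pics/wrist14.png

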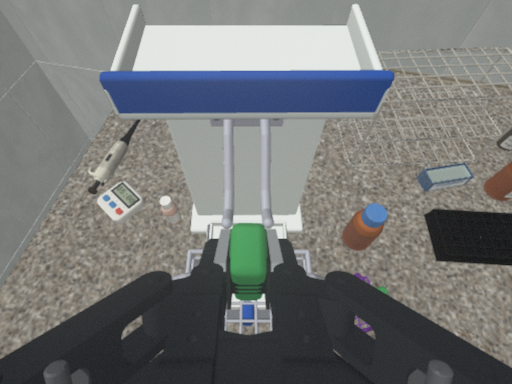

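View pics/c16.png

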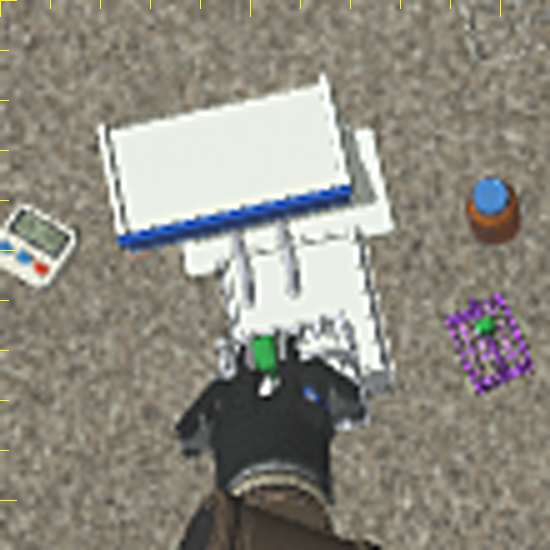

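Run:
```python
from h import *
s=ctrl.get_state()
crop("pics/wrist14.png",190,105,120,130,6,"pics/c17.png")
o=np.array([.555,.081]);th=.213
W=lambda x,y,z: np.array([*(o+np.array([[np.cos(th),-np.sin(th)],[np.sin(th),np.cos(th)]])@[x,y]),z])
for y in(-.018,.018):
  print(proj("wrist",W(-.027,y,.241),s),proj("wrist",W(.062,y,.259),s))
print([proj("wrist",W(.010,y,.327),s) for y in(-.085,.085)])
```

```text
[266.18849723 225.03630089] [264.11954356 132.26419074]
[224.30784165 225.06183069] [226.64930093 132.23327878]
[array([370.82583474, 122.15881409]), array([118.42582177, 121.91074147])]
```

View pics/c17.png

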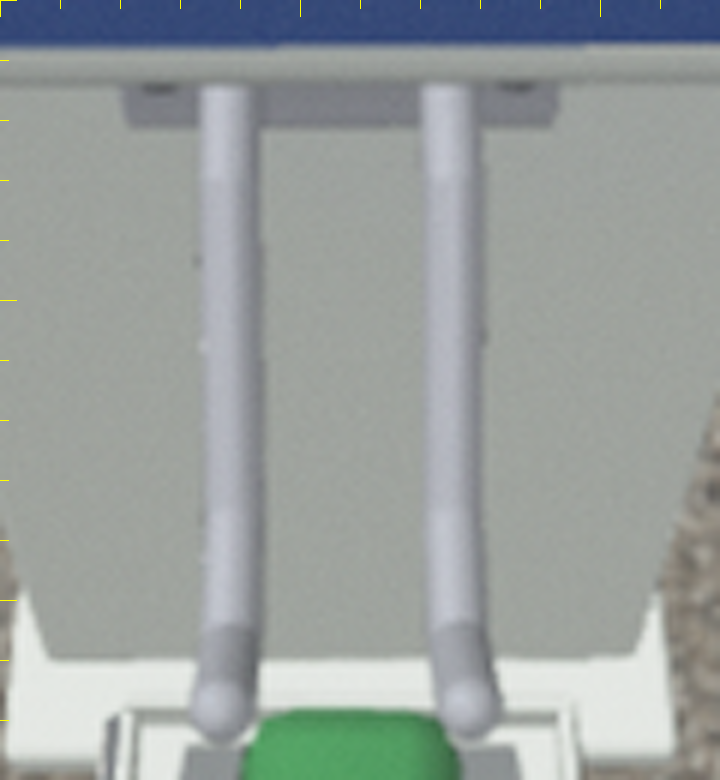

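```bash
python3 -m jog '[{"grip":1,"xyz":[0.001,0.015,0.014],"dr":[0,0,0]},{"grip":1,"xyz":[0.001,0.031,0.028],"dr":[0,-0.002,0.004]},{"grip":1,"xyz":[0.001,0.031,0.028],"dr":[0,-0.002,0.004]},{"grip":1,"xyz":[0.001,0.017,0.043],"dr":[0,-0.002,0.004]},{"grip":1,"xyz":[0.001,0.003,0.0575],"dr":[0,-0.002,0.004]},{"grip":1,"xyz":[0.001,0.003,0.0575],"dr":[0,-0.002,0.004]},{"grip":1,"xyz":[0.001,0.003,0.0575],"dr":[0,-0.002,0.004]}]'
python3 - <<'E'
from h import *
s=ctrl.get_state(); print(s['eef_pos'],s['qpos'],s['contact_force'])
R0=Rn.from_quat(s["tcp_rot"]).as_matrix();print("grasp",s['eef_pos']+R0[:,2]*ctrl.grasp_offset)
o=np.array([.5554,.079]);f=np.array([np.cos(.213),np.sin(.213)])
for xs,z in((-.02,.294),(.005,.292)):
  p=o+f*xs; relf([p[0],p[1],z],.213,.82)
for n in("wrist","side"):
  im=ctrl.read_camera(n); cv2.imwrite(f"pics/{n}15.png",im[:,:,::-1])
crop("pics/side15.png",220,90,100,100,6,"pics/c18.png")
E
```

```text
time: 16.77
eef_pos: [0.5218, 0.07, 0.2844]
tcp_rot: [0.713, -0.576, 0.252, -0.311]
contact_force: [-0.5, 0.8, -3.8]
opening: 0.173
[0.52177745 0.07003666 0.28438867] [-0.20421178 -0.51136509  2.35231145  0.55399357  0.59484039  0.80623435] [-0.54583615  0.82554925 -3.83442226]
grasp [0.5083722  0.06718299 0.29711053]
xyz [-0.0017 -0.017   0.023 ] dr [-0.003 -0.002 -0.002] rows 0.6870798328381522 0.030947067578791395
xyz [-0.0018 -0.0326  0.0427] dr [-0.003 -0.002 -0.002] rows 1.2878333118273493 0.030947067578791395
```

View pics/c18.png

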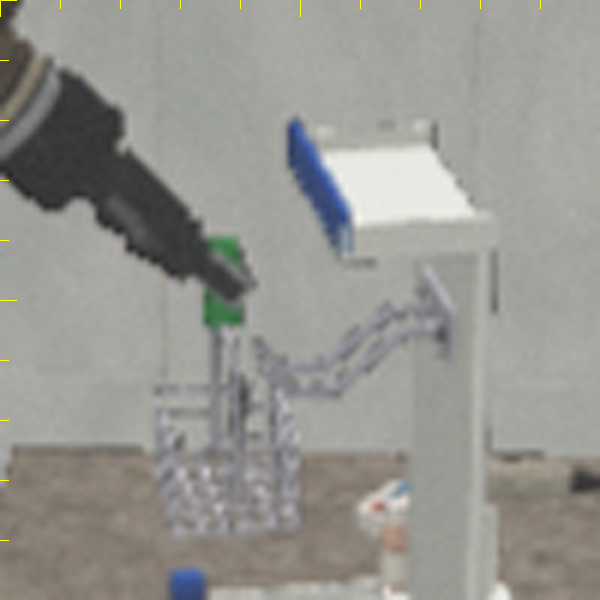

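View pics/wrist15.png

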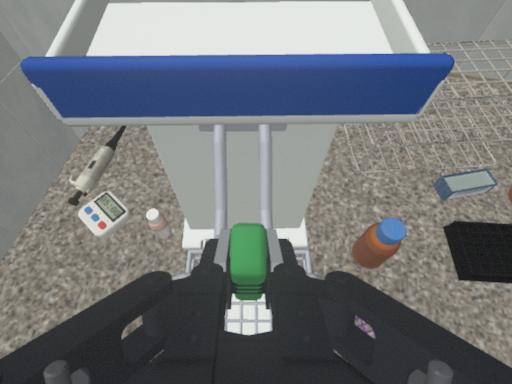

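```bash
python3 -m jog '[{"grip":1,"xyz":[-0.003,-0.009,0.012],"dr":[0,0,0]},{"grip":1,"xyz":[-0.003,-0.017,0.023],"dr":[0,0,0]},{"grip":1,"xyz":[-0.003,-0.025,0.033],"dr":[0,0,0]},{"grip":1,"xyz":[-0.003,-0.0325,0.0425],"dr":[0,0,0]},{"grip":1,"xyz":[-0.003,-0.0325,0.0425],"dr":[0,0,0]},{"grip":1,"xyz":[-0.003,-0.0325,0.0425],"dr":[0,0,0]}]'
python3 - <<'E'
from h import *
s=ctrl.get_state(); print(s['eef_pos'],s['qpos'],s['contact_force'])
R0=Rn.from_quat(s["tcp_rot"]).as_matrix();print("grasp",s['eef_pos']+R0[:,2]*ctrl.grasp_offset,"up",R0.T@[0,0,.01],"fwd",R0.T@[np.cos(.213)*.01,np.sin(.213)*.01,0])
for n in("wrist","side"):
  im=ctrl.read_camera(n); cv2.imwrite(f"pics/{n}16.png",im[:,:,::-1])
crop("pics/side16.png",220,90,100,100,6,"pics/c19.png")
E
```

```text
time: 17.37
eef_pos: [0.5721, 0.0845, 0.2788]
tcp_rot: [0.713, -0.576, 0.252, -0.311]
contact_force: [1.2, -0.5, -2.3]
opening: 0.173
[0.5721278  0.08447918 0.27883315] [-0.14026184 -0.34662833  2.2540461   0.54547095  0.50639413  0.83829453] [ 1.16100439 -0.46736092 -2.34741679]
grasp [0.55872212 0.08161953 0.29155321] up [ 6.52165726e-06 -7.33010339e-03 -6.80217184e-03] fwd [-2.22909708e-05 -6.80216705e-03  7.33007685e-03]
```

View pics/c19.png

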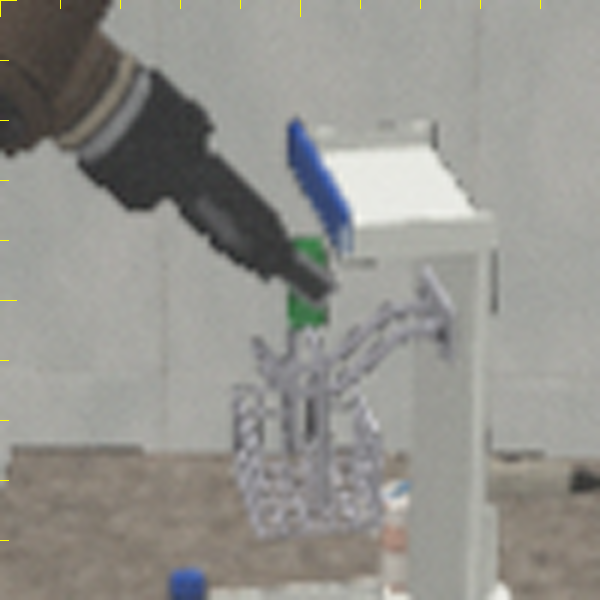

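View pics/wrist16.png

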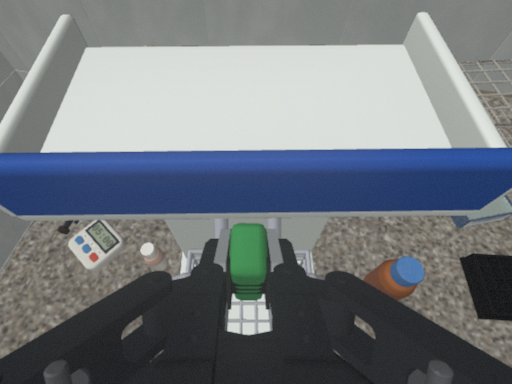

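Lined up over the seat (prongs at columns 221 and 272, stem at 248). Lowering.

```bash
python3 -m jog '[{"grip":1,"xyz":[0,0.0044,0.0041],"dr":[0,0,0]},{"grip":1,"xyz":[0,0.0088,0.0082],"dr":[0,0,0]},{"grip":1,"xyz":[0,0.0125,0.0116],"dr":[0,0,0]},{"grip":1,"xyz":[0,0.0147,0.0136],"dr":[0,0,0]},{"grip":1,"xyz":[0,0.0147,0.0136],"dr":[0,0,0]},{"grip":1,"xyz":[0,0.0147,0.0136],"dr":[0,0,0]}]'
python3 -m jog '[{"grip":1,"xyz":[0,0.0015,0.0014],"dr":[0,0,0]},{"grip":1,"xyz":[0,0.0022,0.002],"dr":[0,0,0]},{"grip":1,"xyz":[0,0.0022,0.002],"dr":[0,0,0]}]'
python3 -m jog '[{"grip":1,"xyz":[0,0.0015,0.0014],"dr":[0,0,0]},{"grip":1,"xyz":[0,0.0015,0.0014],"dr":[0,0,0]},{"grip":1,"xyz":[0,0.0015,0.0014],"dr":[0,0,0]}]'
```

```text
time: 17.97
eef_pos: [0.5723, 0.0846, 0.2582]
tcp_rot: [0.713, -0.576, 0.252, -0.311]
contact_force: [-0.5, -0.9, -3.2]
opening: 0.171
time: 18.22
eef_pos: [0.5724, 0.0846, 0.2557]
tcp_rot: [0.713, -0.576, 0.252, -0.311]
contact_force: [-0.0, 0.7, -2.8]
opening: 0.176
time: 18.47
eef_pos: [0.5724, 0.0846, 0.2536]
tcp_rot: [0.713, -0.576, 0.252, -0.311]
contact_force: [-0.2, -0.7, -2.9]
opening: 0.17
```

```bash
python3 -m jog '[{"grip":1,"xyz":[0,0.0011,0.001],"dr":[0,0,0]},{"grip":1,"xyz":[0,0.0011,0.001],"dr":[0,0,0]},{"grip":1,"xyz":[0,0.0011,0.001],"dr":[0,0,0]}]'
python3 -m jog '[{"grip":1,"xyz":[0,0.0011,0.001],"dr":[0,0,0]},{"grip":1,"xyz":[0,0.0011,0.001],"dr":[0,0,0]},{"grip":1,"xyz":[0,0.0011,0.001],"dr":[0,0,0]}]'
```

```text
time: 18.72
eef_pos: [0.5724, 0.0846, 0.2522]
tcp_rot: [0.713, -0.576, 0.252, -0.311]
contact_force: [0.4, -0.1, -2.9]
opening: 0.175
time: 18.97
eef_pos: [0.5726, 0.0845, 0.2512]
tcp_rot: [0.713, -0.576, 0.252, -0.311]
contact_force: [0.5, -1.1, -1.9]
opening: 0.174
```

```bash
python3 -m jog '[{"grip":1,"xyz":[0,0.0009,0.0008],"dr":[0,0,0]},{"grip":1,"xyz":[0,0.0009,0.0008],"dr":[0,0,0]},{"grip":1,"xyz":[0,0.0009,0.0008],"dr":[0,0,0]}]'
```

```text
time: 19.22
eef_pos: [0.573, 0.0845, 0.251]
tcp_rot: [0.712, -0.576, 0.253, -0.312]
contact_force: [-1.1, -0.5, 3.2]
opening: 0.174
```

Run:
```python
from h import *
for n in("wrist","side"):
  im=ctrl.read_camera(n); cv2.imwrite(f"pics/{n}17.png",im[:,:,::-1])
crop("pics/side17.png",230,100,80,85,7,"pics/c20.png")
```

```text
(no output)
```

View pics/c20.png

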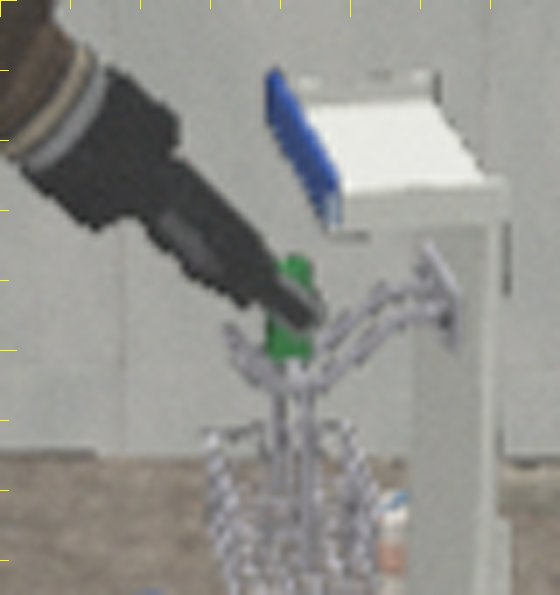

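View pics/wrist17.png

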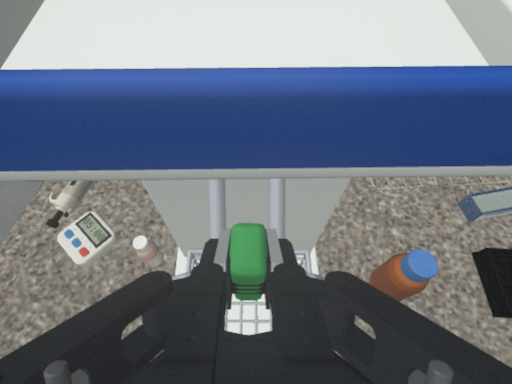

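Bar is in the seat of both prongs with contact felt; I release and back out along the tool axis.

```bash
python3 -m jog '[{"grip":0.78,"xyz":[0,0,0],"dr":[0,0,0]},{"grip":0.7,"xyz":[0,0,0],"dr":[0,0,0]},{"grip":0.6,"xyz":[0,0,0],"dr":[0,0,0]},{"grip":0.4,"xyz":[0,0,0],"dr":[0,0,0]},{"grip":0.2,"xyz":[0,0,0],"dr":[0,0,0]},{"grip":0.2,"xyz":[0,0,0],"dr":[0,0,0]},{"grip":0.2,"xyz":[0,0,0],"dr":[0,0,0]},{"grip":0.2,"xyz":[0,0,-0.02],"dr":[0,0,0]},{"grip":0.2,"xyz":[0,0,-0.045],"dr":[0,0,0]},{"grip":0.2,"xyz":[0,0,-0.075],"dr":[0,0,0]},{"grip":0.2,"xyz":[0,0,-0.1],"dr":[0,0,0]},{"grip":0.2,"xyz":[0,0,-0.1],"dr":[0,0,0]}]'
python3 - <<'E'
from h import *
s=ctrl.get_state(); print(s['eef_pos'],s['qpos'],s['contact_force'])
for n in("wrist","side","top"):
  im=ctrl.read_camera(n); cv2.imwrite(f"pics/{n}18.png",im[:,:,::-1])
crop("pics/side18.png",220,100,100,120,5,"pics/c21.png")
E
```

```text
time: 20.32
eef_pos: [0.5005, 0.0688, 0.3232]
tcp_rot: [0.712, -0.575, 0.256, -0.313]
contact_force: [-0.3, -0.3, 0.1]
opening: 0.801
[0.5004972  0.06879826 0.32322573] [-0.22194875 -0.61847629  2.3467911   0.50106225  0.69171504  0.86750362] [-0.30241408 -0.29231972  0.05254958]
```

View pics/c21.png

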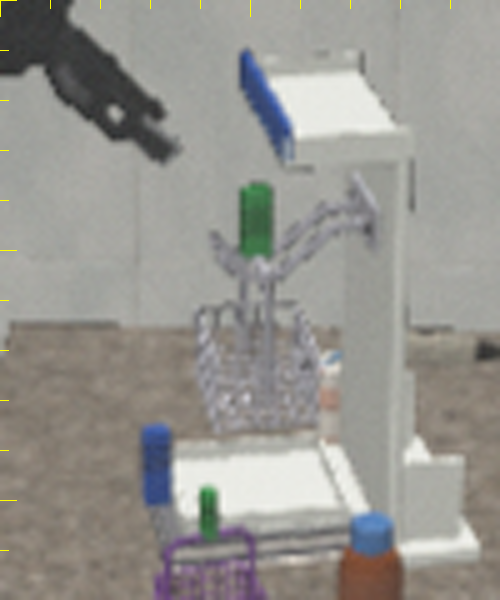

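View pics/wrist18.png

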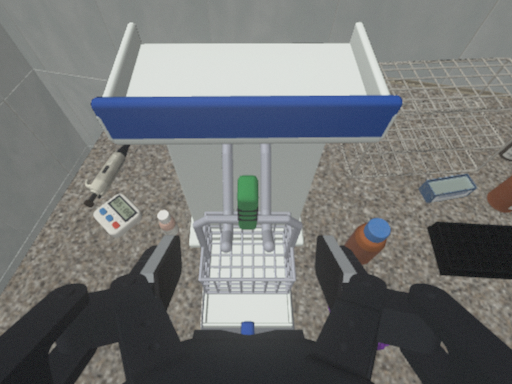

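View pics/top18.png

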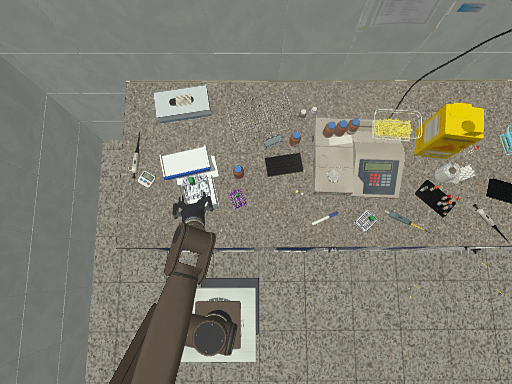

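Basket hangs on both prongs (columns 228, 266 under the bar), upright, above the dish; bystanders untouched. I'll let it settle and compare once more.

```bash
python3 -m jog '[{"grip":0.2,"xyz":[0,0,-0.02],"dr":[0,0,0]},{"grip":0.2,"xyz":[0,0,-0.02],"dr":[0,0,0]},{"grip":0.2,"xyz":[0,0,-0.02],"dr":[0,0,0]},{"grip":0.2,"xyz":[0,0,-0.02],"dr":[0,0,0]},{"grip":0.2,"xyz":[0,0,-0.02],"dr":[0,0,0]},{"grip":0.2,"xyz":[0,0,-0.02],"dr":[0,0,0]},{"grip":0.2,"xyz":[0,0,-0.02],"dr":[0,0,0]},{"grip":0.2,"xyz":[0,0,-0.02],"dr":[0,0,0]},{"grip":0.2,"xyz":[0,0,-0.02],"dr":[0,0,0]},{"grip":0.2,"xyz":[0,0,-0.02],"dr":[0,0,0]}]'
python3 - <<'E'
from h import *
a=cv2.imread("pics/side18.png")
im=ctrl.read_camera("side")[:,:,::-1]; cv2.imwrite("pics/side19.png",im)
d=cv2.absdiff(a,im).max(2)[135:215,255:300]; print("moved px",(d>60).sum())
crop("pics/side19.png",220,100,100,120,5,"pics/c22.png")
E
```

```text
time: 21.3
eef_pos: [0.4863, 0.0663, 0.3311]
tcp_rot: [0.713, -0.576, 0.252, -0.311]
contact_force: [-0.5, 0.7, -0.2]
opening: 0.803
moved px 0
```

View pics/c22.png

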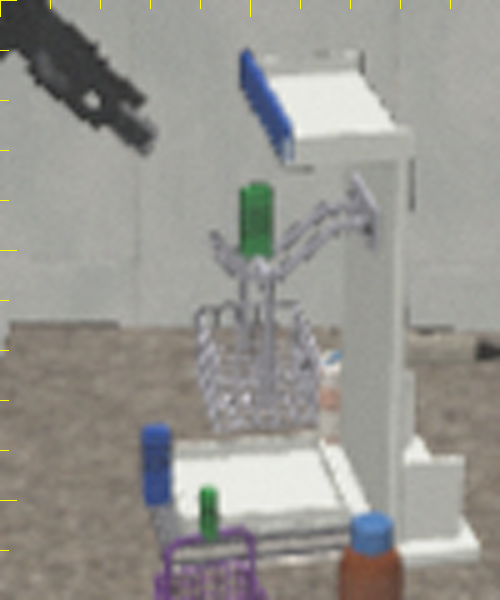

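The basket hangs still and upright, with its bar in the seat and the stem at about (271,144) in the side view. The dish lies flat below it and the gripper is clear.

```bash
python3 -c "
from plant import ctrl
print(ctrl.sign_off())"
```

```text
the job is handed in; nothing more can be done
None
```

The dish is on the pile with its blue grip to the stand's open front, and the larger silver basket hangs by its handle on both hooks. I handed the job in at about 21 s; no verdict is reported.

- **Dish:** I carried it by its grip and felt it touch the pile at about 25 mm height. After I let go, its measured centre was 2–3 mm from the point under the hooks, and it looked square and flat.
- **Basket:** I lowered it with the gripper leaned about 47° until I felt it touch the hooks. From the tool pose the bar was then about 229 mm up and 5 mm behind the middle of the seat.
- **Last checks:** One second after the basket was released, the side view showed no movement around it. The gripper was clear and its force reading was near zero. The bottle, the dropper bottle and the timer had not visibly moved.
- **What didn't go to plan:** My first approach to the basket put the last wrist joint at the end of its range and fell short. I turned the tool half a turn and took the stem that way. The camera and my first estimate of the stand disagreed by about 2 mm sideways; I corrected for that while lining up over the hooks.

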